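# Lock the die holders with the hex key

### The job

Take the T-handled hex key from its stand and lock the captive screw of every die holder on the worktop: seat the key fully in the screw's socket, back the screw off counterclockwise until it drops into the thread start at the red dot, push the key fully home again and run the screw in clockwise to its stop at the black line, head flush. Never run a screw clockwise before it has dropped in, turn the screws only with the key, leave the other things alone, and finally stand the key back upright in its stand.

Things in the scene. Friction and masses are not known exactly. Their poses are not given: they have to be found in the camera images.
- hex_key: T-handled 14 mm hex key, upright in its stand, 55 g. Origin at the tip, z up to the handle. Round-ended pilot 9 mm dia at z 0-6 mm; hexagon shaft 14 mm across flats at z 6-50, flats facing +y and -y, a corner along +x; orange block 24 (x) x 22 (y) mm at z 48-92, to grip across its y faces (middle z 68); black cross bar 13 mm dia, 90 mm long along x at z 76
- stand_floor (a point): hole floor, on the axis, of the fixed key stand: grey column 48 mm dia flaring to 59 mm, 46 mm tall, on a black foot 64 mm dia; round hole 19 mm dia, 40 mm deep, its mouth flared to 30 mm dia over the top 12 mm, narrowed to 10.6 mm in the lowest 6 mm for the pilot; the floor (this point) is 6 mm above the worktop. The key stands on its tip, turned any way; put back it may lean by up to 0.1 rad
- holder1: die holder 1, may be absent: loose round steel block with a blue band, 85 mm dia, 45 mm tall, about 0.6 kg, rubber foot: stays put while its screw is turned. Origin at the centre of the underside, z up. On its top a red dot on its +x side marks the thread start, a black line 2.1 rad clockwise from the dot marks home
- screw1: captive lock screw in the middle of holder 1: dark steel head about 30 mm dia with a white pip on its top, on the screw's own +x. Its origin is the holder's while it is up and goes down with it
- socket1 (a point): centre of the floor of screw 1's hexagon socket; turns with the screw (x through a socket corner and the pip, z up). Socket 14.9 mm across flats, 12 mm deep. With the key's tip on this floor 6 mm of its hexagon is engaged; with the tip 6 mm or more above it only the round pilot is inside and the key turns idly
- turn1 (a joint): turn of screw 1, rad, clockwise from above positive: 0 = pip at the red dot (thread start), 2.1 = pip at the black line, hard stop, home. Starts at 0.6 to 1.3; stop at -0.35 the other way. Less than 0.1 N m turns it; the key has about 0.15 rad of free play either way in the socket
- depth1 (a joint): how far screw 1 has gone down, m: 0 = riding on top of the thread, head 9 mm proud of the block. Backed off to a turn of about 0.1 or less it drops by a light spring to 0.008, away from the key; running in clockwise takes it to 0.0095, head flush. Turned clockwise on top it never goes down (cross-threaded)
- holder2: die holder 2, may be absent: loose round steel block with a blue band, 85 mm dia, 45 mm tall, about 0.6 kg, rubber foot: stays put while its screw is turned. Origin at the centre of the underside, z up. On its top a red dot on its +x side marks the thread start, a black line 2.1 rad clockwise from the dot marks home
- screw2: captive lock screw in the middle of holder 2: dark steel head about 30 mm dia with a white pip on its top, on the screw's own +x. Its origin is the holder's while it is up and goes down with it
- socket2 (a point): centre of the floor of screw 2's hexagon socket; turns with the screw (x through a socket corner and the pip, z up). Socket 14.9 mm across flats, 12 mm deep. With the key's tip on this floor 6 mm of its hexagon is engaged; with the tip 6 mm or more above it only the round pilot is inside and the key turns idly
- turn2 (a joint): turn of screw 2, rad, clockwise from above positive: 0 = pip at the red dot (thread start), 2.1 = pip at the black line, hard stop, home. Starts at 0.6 to 1.3; stop at -0.35 the other way. Less than 0.1 N m turns it; the key has about 0.15 rad of free play either way in the socket
- depth2 (a joint): how far screw 2 has gone down, m: 0 = riding on top of the thread, head 9 mm proud of the block. Backed off to a turn of about 0.1 or less it drops by a light spring to 0.008, away from the key; running in clockwise takes it to 0.0095, head flush. Turned clockwise on top it never goes down (cross-threaded)
- holder3: die holder 3, may be absent: loose round steel block with a blue band, 85 mm dia, 45 mm tall, about 0.6 kg, rubber foot: stays put while its screw is turned. Origin at the centre of the underside, z up. On its top a red dot on its +x side marks the thread start, a black line 2.1 rad clockwise from the dot marks home
- screw3: captive lock screw in the middle of holder 3: dark steel head about 30 mm dia with a white pip on its top, on the screw's own +x. Its origin is the holder's while it is up and goes down with it
- socket3 (a point): centre of the floor of screw 3's hexagon socket; turns with the screw (x through a socket corner and the pip, z up). Socket 14.9 mm across flats, 12 mm deep. With the key's tip on this floor 6 mm of its hexagon is engaged; with the tip 6 mm or more above it only the round pilot is inside and the key turns idly
- turn3 (a joint): turn of screw 3, rad, clockwise from above positive: 0 = pip at the red dot (thread start), 2.1 = pip at the black line, hard stop, home. Starts at 0.6 to 1.3; stop at -0.35 the other way. Less than 0.1 N m turns it; the key has about 0.15 rad of free play either way in the socket
- depth3 (a joint): how far screw 3 has gone down, m: 0 = riding on top of the thread, head 9 mm proud of the block. Backed off to a turn of about 0.1 or less it drops by a light spring to 0.008, away from the key; running in clockwise takes it to 0.0095, head flush. Turned clockwise on top it never goes down (cross-threaded)
- holder4: die holder 4, may be absent: loose round steel block with a blue band, 85 mm dia, 45 mm tall, about 0.6 kg, rubber foot: stays put while its screw is turned. Origin at the centre of the underside, z up. On its top a red dot on its +x side marks the thread start, a black line 2.1 rad clockwise from the dot marks home
- screw4: captive lock screw in the middle of holder 4: dark steel head about 30 mm dia with a white pip on its top, on the screw's own +x. Its origin is the holder's while it is up and goes down with it
- socket4 (a point): centre of the floor of screw 4's hexagon socket; turns with the screw (x through a socket corner and the pip, z up). Socket 14.9 mm across flats, 12 mm deep. With the key's tip on this floor 6 mm of its hexagon is engaged; with the tip 6 mm or more above it only the round pilot is inside and the key turns idly
- turn4 (a joint): turn of screw 4, rad, clockwise from above positive: 0 = pip at the red dot (thread start), 2.1 = pip at the black line, hard stop, home. Starts at 0.6 to 1.3; stop at -0.35 the other way. Less than 0.1 N m turns it; the key has about 0.15 rad of free play either way in the socket
- depth4 (a joint): how far screw 4 has gone down, m: 0 = riding on top of the thread, head 9 mm proud of the block. Backed off to a turn of about 0.1 or less it drops by a light spring to 0.008, away from the key; running in clockwise takes it to 0.0095, head flush. Turned clockwise on top it never goes down (cross-threaded)
- tape_roll: bystander: brown tape roll 92 mm dia, 48 mm tall
- label_roll: bystander: white label roll 64 mm dia, 40 mm tall
Not all that is in view belongs to the job. What is meant by the hex_key is not white, and is the larger of those in its own colour.

How it is judged:
On the way, in this order (a step that is already met when the one before it is completed fails the run):
1. the key has been lifted out of its stand (z of hex_key in the frame of stand_floor above 0.04 m), for 0.1 s.
2. every screw has dropped into its thread start (value of joint each of depth1, depth2, depth3, depth4 above 0.005 m), for 0.1 s.
3. every screw is run in to its stop (value of joint each of turn1, turn2, turn3, turn4 above 1.95 rad and value of joint each of depth1, depth2, depth3, depth4 above 0.0085 m), for 0.1 s.
At the end, for the whole second after the job is handed in: every screw present is turned to at least 1.95 rad and at least 8.5 mm down, its holder upright; the key stands released and at rest in its stand, tip within 10 mm of the hole's axis and 6 mm of its floor, leaning less than 0.3 rad (all of step 3 and horizontal distance between hex_key and stand_floor below 0.01 m and z of hex_key in the frame of stand_floor below 0.006 m and angle between hex_key's own z axis and vertical below 0.3 rad and linear speed of hex_key below 0.02 m/s and angle between each of holder1, holder2, holder3, holder4's own z axis and vertical below 0.1 rad); the robot touches nothing.
It fails at once if a screw run clockwise on top of the thread, past a turn of 1.7, without having dropped in (cross-threaded) ((value of joint turn1 above 1.7 rad and value of joint depth1 below 0.003 m) or (value of joint turn2 above 1.7 rad and value of joint depth2 below 0.003 m) or (value of joint turn3 above 1.7 rad and value of joint depth3 below 0.003 m) or (value of joint turn4 above 1.7 rad and value of joint depth4 below 0.003 m)).
It fails at once if a screw touched by the fingers (over 2 N) (contact force between the fingers and screw1 above 2 N or contact force between the fingers and screw2 above 2 N or contact force between the fingers and screw3 above 2 N or contact force between the fingers and screw4 above 2 N).
It fails at once if a screw backed off with the key only partly seated in it (tip more than 5.5 mm off the socket floor) (((velocity of joint turn1 above 0.6 rad/s or velocity of joint turn1 below -0.6 rad/s) and horizontal distance between hex_key and socket1 below 0.004 m and z of hex_key in the frame of socket1 between 0.0055 and 0.012 m and contact force between hex_key and screw1 above 3 N and value of joint depth1 below 0.003 m) or ((velocity of joint turn2 above 0.6 rad/s or velocity of joint turn2 below -0.6 rad/s) and horizontal distance between hex_key and socket2 below 0.004 m and z of hex_key in the frame of socket2 between 0.0055 and 0.012 m and contact force between hex_key and screw2 above 3 N and value of joint depth2 below 0.003 m) or ((velocity of joint turn3 above 0.6 rad/s or velocity of joint turn3 below -0.6 rad/s) and horizontal distance between hex_key and socket3 below 0.004 m and z of hex_key in the frame of socket3 between 0.0055 and 0.012 m and contact force between hex_key and screw3 above 3 N and value of joint depth3 below 0.003 m) or ((velocity of joint turn4 above 0.6 rad/s or velocity of joint turn4 below -0.6 rad/s) and horizontal distance between hex_key and socket4 below 0.004 m and z of hex_key in the frame of socket4 between 0.0055 and 0.012 m and contact force between hex_key and screw4 above 3 N and value of joint depth4 below 0.003 m)).
It fails at once if a holder tipped over (angle between any of holder1, holder2, holder3, holder4's own z axis and vertical above 0.4 rad).
It fails at once if a bystander pushed more than 6 cm (distance of any of tape_roll, label_roll from where it was at the start of the episode above 0.06 m).
Of holder1, holder2, holder3, holder4 only 3 to 4 are there at a start; the rules pass over those that are not, and their reading is None.
At some moment in a run one of holder1, holder2, holder3, holder4 may be knocked a few centimetres aside while the robot is not near it.
Once in a run the grip may slacken for a moment while it holds something.
It also fails if it takes over 210 s, if anything falls off the work surface, if the arm or the gripper's body presses on something with over 40 N, if the wrist force passes 120 N, or if a joint passes its speed limit or range.

### The arm

A 6-joint arm with a two-finger parallel gripper is mounted at the origin on a cart in front of the work surface, level with it; the furniture and walls round the work are solid. World frame = base frame: x ahead of the robot, y to its left, z up, the work surface at z = 0. Lengths are in m, angles in rad, forces in N, time in s.
With the tool pointing down it reaches from about 0.35 to 0.725 m from the base axis. Payload 6 kg.
Tool frame: the origin (TCP) lies on the centre line of the jaws, within the pads' length; the fingertips stand 19 mm ahead of it and the grasp point (between the pads) is the TCP; z points along the fingers, y is the line along which they close (so a half turn about z gives the same grasp; the last joint's range is limited). The gripper opens to 85 mm and grips with 20 to 120 N. Pads are 22 mm wide; open, the fingers measure 114 mm over their backs; the gripper's body (76 mm by 85 mm) begins 54 mm behind the grasp point. The pads swing forward as they close: fully open they stand 13 mm farther back than shut.
Start: joints at [-0.892, 0.04, 0.085, 0, -1.615, -0.334], TCP at [0.203, -0.565, 0.25] pointing down, gripper open.
Joint ranges: [-2.56, 2.56], [-1.29, 2.01], [-1.08, 1.49], [-3.29, 1.98], [-2.81, -0.18], [-2.99, 2.99]. Speed limits (rad/s): [2.57, 2.57, 3.01, 3.14, 3.14, 3.14].

### API

Orientations are given as a unit quaternion [w, x, y, z].
In Python, from cell import sensors, eyes, bot gives the robot as it stands. The module is installed in compiled form; this text tells all that it offers.
- The arm moves only by the tool step_arm, never from a script. Its argument "plan" is one flat list of numbers, 7 for each row, row after row: the opening, from 0 (shut) to 1 (fully open), then the shift along the tool's x, y, z in cm, then the turn, a rotation vector about the tool's x, y, z in degrees. A call has exactly 8 rows; each row is the pose to reach, as a shift and turn from the pose commanded when the call began, along the tool's axes at that moment; what a row does not reach only later rows make up. A row lasts 1/8 s, in which the tool goes at most 62.5 mm and 10.7 degrees, less where a joint would pass 70% of its speed; a pose out of reach is approached as far as the arm can. A call with a gripper value outside its range is refused whole. The fingers move at their own pace and stop on an object; "newtons" is the grip in N (left out, the last holds). Time passes only in rows, so rows that repeat a pose let the fingers close, or fill a call up. It gives the time, the measured TCP pose, the force, the opening and the grip force at its end, in the units of the state.
- sensors.get_state(): the state, without advancing time (a new reading comes with each control period).
- eyes.capture(name): name is "side" or "top"; returns a dict with "pixels" (480x640x3 uint8, red, green, blue), "K" (3x3 intrinsics, pixels), "R" (3x3) and "t" (3): a world point X has camera coordinates R X + t. Camera axes: x right, y down, z forward; pixel columns grow to the right and rows downward; lengths in m; the calibration is good to about 2 mm. A picture is of the moment at which its call begins. There is no depth.
- bot.hand_in(): hands the job in; it is judged then, once.
The state is a dict: "t": time; "q": joint angles; "joint_velocities": joint speeds; "tau": joint torques, N m; "eef_pos": TCP position; "tool_rot": TCP orientation; "contact_force": force on the tool from outside, world axes, zero at the start; "moment": the same for the moment, N m; "grip_width": finger opening in m; "gripper_force": force on a finger pad.
Only numpy, scipy, OpenCV 4.12 (cv2) and the standard library are available. Lean on these libraries where they do the work, as an engineer would, in place of code of your own. Each camera call takes 0.05 s, during which the arm holds its last target. There are 200 camera calls.

## Working session

There is one attempt and no reset: what is moved stays moved. The work goes in short steps, Python scripts to look and compute and a tool call to move; the robot and the scene stay as the last step left them, time stands still between calls to the robot, and variables do not carry over. Pictures are saved under pics/ and viewed, at most 16 in all, crops included, and the job is handed in when it is done.

Besides the shell and the picture viewer there is one more tool, called after ">>>" as name(argument=value, ...), one argument or row to a line, values as JSON. step_arm: Moves the arm, as the interface text tells. Its arguments: {"type":"object","properties":{"plan":{"type":"array"},"newtons":{"type":"number"}},"required":["plan"]}

```bash
mkdir -p pics; ls
python3 - <<'E'
from cell import sensors, eyes, bot
import cv2
s=sensors.get_state()
for k,v in s.items(): print(k,v)
for n in("side","top"):
    c=eyes.capture(n); cv2.imwrite(f"pics/{n}0.png",c["pixels"][...,::-1]); print(n,c["K"].tolist(),c["R"].round(4).tolist(),c["t"].round(4).tolist(), (-c["R"].T@c["t"]).round(3))
E
```

```text
pics
t 0.0
q [-8.92305194e-01  4.08277795e-02  8.37654444e-02 -4.65558313e-04
 -1.61551090e+00 -3.33723668e-01]
joint_velocities [ 2.61272035e-05 -5.46673444e-04  5.01151622e-04 -1.45651381e-03
 -8.37320748e-04  5.32996800e-06]
tau [-9.47790904e-04 -3.68191016e+01  3.47408330e+01  6.93251207e+00
 -5.52313679e-03  3.73795842e-06]
eef_pos [ 0.20277079 -0.56436904  0.24924446]
tool_rot [-2.27300023e-04 -1.71541211e-01  9.85176517e-01  8.89814338e-04]
contact_force [-0.26695577 -0.97057679  0.89892502]
moment [-0.06698281 -0.01109945  0.00291166]
gripper_force 0.0
grip_width 0.08553779822019555
side [[528.6422766268563, 0.0, 327.34657819158826], [0.0, 528.6422766268563, 240.70814012683235], [0.0, 0.0, 1.0]] [[-0.9994, 0.0339, -0.0008], [0.0201, 0.5727, -0.8195], [-0.0274, -0.8191, -0.5731]] [0.5104, 0.0441, 0.9046] [0.534 0.698 0.555]
top [[609.8669668525854, 0.0, 320.193306089153], [0.0, 609.8669668525854, 241.5814003394758], [0.0, 0.0, 1.0]] [[0.0198, -0.9994, 0.027], [-0.9916, -0.0231, -0.1276], [0.1282, -0.0242, -0.9915]] [-0.047, 0.5279, 1.3014] [ 0.358 -0.003  1.359]
```

View pics/top0.png

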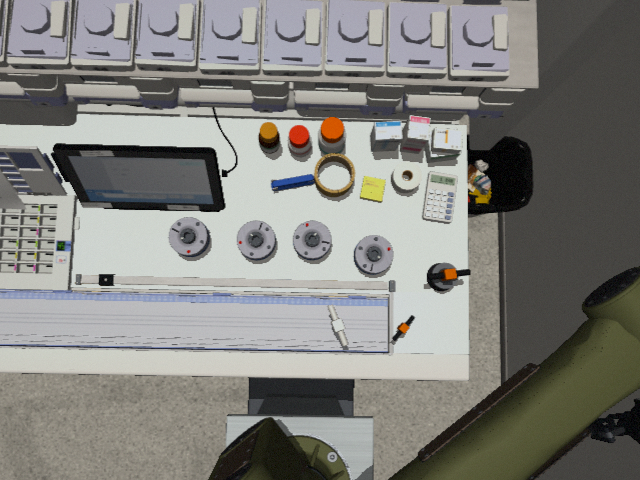

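View pics/side0.png

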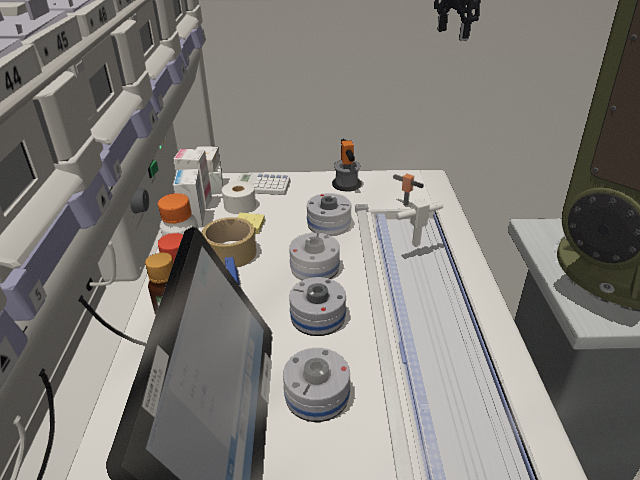

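Top view: holders at about (189,237), (257,240), (312,240), (374,255); the stand with the large orange key is at (443,276). The white T (338,326) and small orange T (402,329) are decoys. Side view shows the same objects. Next I'll zoom in on the holders and key.

```bash
cat > h.py <<'E'
import numpy as np, cv2
from cell import sensors, eyes, bot
from scipy.spatial.transform import Rotation as Ro
def proj(c,X):
    p=(c["R"]@np.atleast_2d(X).T).T+c["t"]; p=p@c["K"].T; return p[:,:2]/p[:,2:]
def ray(c,u,z):
    d=c["R"].T@np.linalg.solve(c["K"],[u[0],u[1],1.]); o=-c["R"].T@c["t"]
    return o+d*(z-o[2])/d[2]
def crop(c,u,h,s):
    m=cv2.getRotationMatrix2D((0,0),0,1); 
    M=np.array([[s,0,-(u[0]-h)*s],[0,s,-(u[1]-h)*s]],float)
    return cv2.warpAffine(c["pixels"],M,(int(2*h*s),int(2*h*s)),flags=cv2.INTER_CUBIC)[...,::-1]
def save(n,rows): cv2.imwrite("pics/%s.png"%n,np.vstack([np.hstack(r) for r in rows]))
E
python3 - <<'E'
from h import *
t=eyes.capture("top"); s=eyes.capture("side")
P=[(189,237),(257,240),(312,240),(374,255)]
X=[ray(t,u,.048) for u in P]
for x in X: print(x.round(4), proj(s,x).round(1))
k=ray(t,(443,276),.05);print(k,proj(s,k))
a=[crop(t,u,25,4) for u in P]; b=[crop(s,proj(s,x)[0],40,2.5) for x in X]
save("z1",[a,b,[crop(t,(446,275),25,4),crop(s,(347,165),40,2.5),crop(t,(402,329),25,4),crop(s,(407,190),40,2.5)]])
E
```

```text
[0.5305 0.248  0.048 ] [[318.3 366.9]]
[0.5274 0.1015 0.048 ] [[318.4 290.5]]
[ 0.5301 -0.0174  0.048 ] [[315.3 244. ]]
[ 0.5005 -0.1525  0.048 ] [[330.  201.9]]
[ 0.45803442 -0.30209032  0.05      ] [[347.50802319 164.25121701]]
```

View pics/z1.png

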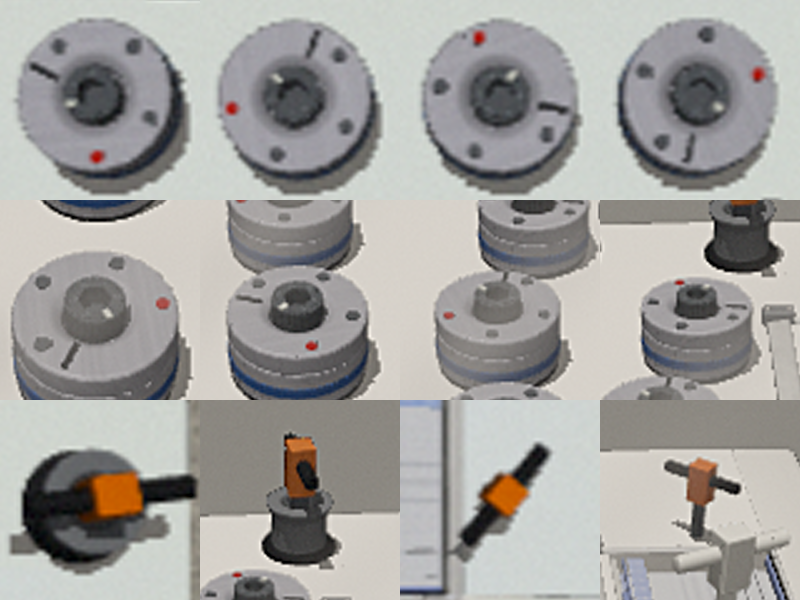

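Feature positions are clear (red dot, line, pip in each crop). Next: a precise fit of the rims, with pip and dot angles, plus the key.

```bash
cat > fit.py <<'E'
from h import *
from scipy.optimize import minimize
from scipy.ndimage import map_coordinates
A=np.linspace(0,2*np.pi,180,endpoint=False); C=np.c_[np.cos(A),np.sin(A)]
def blur(c): return cv2.GaussianBlur(c["pixels"].astype(np.float32),(0,0),.8)
def contrast(c,img,xy,circ):
    s=0
    for r,z in circ:
        v=[]
        for k in(-.0025,.0025):
            u=proj(c,np.c_[xy+(r+k)*C,np.full(len(A),z)])
            v.append(np.stack([map_coordinates(img[...,i],[u[:,1],u[:,0]],order=1) for i in range(3)],1))
        d=np.abs(v[1]-v[0]).sum(1); s+=np.minimum(d,120).mean()
    return s
def fitc(c,x0,circ,w=.01):
    img=blur(c); g=np.arange(-w,w+1e-6,.001)
    b=max(((contrast(c,img,x0+np.array([a,e]),circ),a,e) for a in g for e in g))
    r=minimize(lambda p:-contrast(c,img,p/1000,circ),(x0+np.array(b[1:]))*1000,method="Nelder-Mead",options=dict(initial_simplex=(x0+np.array(b[1:]))*1000+np.array([[0,0],[1,0],[0,1]])))
    return r.x/1000,-r.fun
def rect(c,xy,z,h=.045,s=6000):
    n=int(2*h*s); q=np.array([[-h,-h],[h,-h],[-h,h]])
    # image: right=-y, up=+x (like top view)
    W=np.array([[xy[0]+h,xy[1]+h,z],[xy[0]+h,xy[1]-h,z],[xy[0]-h,xy[1]-h,z],[xy[0]-h,xy[1]+h,z]])
    H=cv2.getPerspectiveTransform(proj(c,W).astype(np.float32),np.float32([[0,0],[n,0],[n,n],[0,n]]))
    return cv2.warpPerspective(c["pixels"],H,(n,n),flags=cv2.INTER_CUBIC)
def blobang(im,mask,rmin,rmax,h=.045):
    n=im.shape[0]; yy,xx=np.mgrid[:n,:n]; X=h-yy*2*h/n; Y=h-xx*2*h/n; R=np.hypot(X,Y)
    m=mask&(R>rmin)&(R<rmax); 
    return np.arctan2(Y[m].mean(),X[m].mean()),m.sum()
E
python3 - <<'E'
from fit import *
cs={n:eyes.capture(n) for n in("top","side")}
X=[(.5305,.248),(.5274,.1015),(.5301,-.0174),(.5005,-.1525)]
for x in X:
    x=np.array(x)
    for n,c in cs.items():
        p,f=fitc(c,x,[(.0425,.045)]); q,g=fitc(c,x,[(.015,.054)])
        a=rect(c,p,.045).astype(int); red,nr=blobang(a,(a[...,0]>a[...,1]*1.5+20),.02,.042)
        b=rect(c,p,.054).astype(int).sum(2); 
        n_=b.shape[0]; yy,xx=np.mgrid[:n_,:n_]; R=np.hypot(xx-n_/2,yy-n_/2)/6000
        pk=np.where((R>.006)&(R<.0145),b,0); m=pk>pk.max()-120
        pip,npp=blobang(b,m,.005,.015)
        print(n,p.round(4),round(f),q.round(4),round(g),"dot %.2f pip %.2f turn %.2f"%(red,pip,(red-pip+np.pi)%(2*np.pi)-np.pi),nr,npp)
c=cs
for n,c in cs.items():
    p,f=fitc(c,np.array([.458,-.302]),[(.032,.003)]) ; q,g=fitc(c,np.array([.458,-.302]),[(.0295,.046)])
    print("stand",n,p.round(4),round(f),q.round(4),round(g))
    # orange block
    hsv=cv2.cvtColor(c["pixels"],cv2.COLOR_RGB2HSV); m=(cv2.inRange(hsv,(3,150,90),(20,255,255))>0)
    u=proj(c,[.458,-.302,.08])[0]; yy,xx=np.nonzero(m); k=(abs(xx-u[0])<20)&(abs(yy-u[1])<25)
    print(np.c_[xx,yy][k].mean(0),k.sum(), xx[k].min(),xx[k].max(),yy[k].min(),yy[k].max(), ray(c,np.c_[xx,yy][k].mean(0),.094))
E
```

```text
top [0.5342 0.2518] 112 [0.5287 0.2464] 100 dot -3.06 pip 2.12 turn 1.11 1288 336
side [0.5333 0.254 ] 116 [0.5338 0.2517] 95 dot -2.98 pip 2.25 turn 1.05 1063 421
top [0.5301 0.1052] 111 [0.5235 0.1024] 98 dot 1.80 pip 0.82 turn 0.98 1130 446
side [0.5289 0.1079] 113 [0.5292 0.1058] 110 dot 1.80 pip 0.55 turn 1.25 1226 357
top [ 0.533  -0.0161] 113 [ 0.5261 -0.0179] 95 dot 0.33 pip -0.61 turn 0.94 1191 430
side [ 0.5321 -0.0148] 93 [ 0.5323 -0.0159] 68 dot 0.27 pip -0.77 turn 1.04 949 365
top [ 0.5046 -0.1517] 111 [ 0.5063 -0.1475] 90 dot -1.24 pip -2.26 turn 1.02 1251 373
side [ 0.5036 -0.1498] 99 [ 0.5033 -0.1499] 92 dot -1.25 pip -2.11 turn 0.87 1167 255
stand top [ 0.4611 -0.3099] 116 [ 0.4565 -0.3   ] 104
[450.03252033 273.62601626] 123 444 456 268 279 [ 0.45994863 -0.30685346  0.094     ]
stand side [ 0.458  -0.3074] 94 [ 0.46   -0.3036] 56
[346.20765027 150.86338798] 183 342 353 140 163 [ 0.46340728 -0.27411357  0.094     ]
```

```bash
cat >> h.py <<'E'
def tri(t,ut,s,us):
    P=[c["K"]@np.c_[c["R"],c["t"]] for c in(t,s)]
    X=cv2.triangulatePoints(P[0],P[1],np.float64(ut).reshape(2,1),np.float64(us).reshape(2,1)).ravel(); return X[:3]/X[3]
def Rdown(yaw):  # tool x at world angle yaw, z down
    c,s=np.cos(yaw),np.sin(yaw); return np.array([[c,s,0],[s,-c,0],[0,0,-1.]])
def pose():
    st=sensors.get_state(); q=st["tool_rot"]; return st,np.array(st["eef_pos"]),Ro.from_quat([q[1],q[2],q[3],q[0]]).as_matrix()
def go(p,yaw):
    st,p0,R0=pose(); print("t %.2f"%st["t"],"tcp",p0.round(4),"yaw %.3f"%np.arctan2(R0[1,0],R0[0,0]),"q6 %.2f"%st["q"][5],"F",np.round(st["contact_force"],1),"w %.4f gf %.0f"%(st["grip_width"],st["gripper_force"]))
    print("shift cm",(100*R0.T@(np.array(p)-p0)).round(2),"rot deg",np.degrees(Ro.from_matrix(R0.T@Rdown(yaw)).as_rotvec()).round(2))
E
python3 - <<'E'
from h import *
t=eyes.capture("top"); s=eyes.capture("side")
a,b=ray(t,(428.5,276.75),.082),ray(t,(468.5,271.75),.082); d=b-a
yaw=np.arctan2(d[1],d[0]); print(a,b,np.hypot(*d[:2]),"mid",(a+b)/2,"yaw",yaw)
print("blk",ray(t,(450,273.6),.098))
print("tablet",tri(t,(217,147),s,(195,232)),tri(t,(224,210),s,(272,340)))
go([.4595,-.3085,.2],yaw)
E
```

```text
[ 0.45332975 -0.26405997  0.082     ] [ 0.46574713 -0.34900519  0.082     ] 0.08584802315588064 mid [ 0.45953844 -0.30653258  0.082     ] yaw -1.425643358578704
blk [ 0.45967786 -0.30582551  0.098     ]
tablet [0.68108778 0.17183001 0.20488761] [0.59424673 0.17816171 0.02645718]
t 0.40 tcp [ 0.2028 -0.5646  0.2501] yaw -2.797 q6 -0.33 F [ 0.2  0.1 -0.3] w 0.0852 gf 0
shift cm [-32.81  15.43   5.02] rot deg [ 1.000e-02  1.000e-02 -7.856e+01]
```

>>> step_arm(
  plan=[1, -5, 2.5, 0.5, 0, 0, -10, 1, -10, 5, 1, 0, 0, -20, 1, -15, 7.5, 2, 0, 0, -30, 1, -20, 10, 3, 0, 0, -40, 1, -25, 12.5, 4, 0, 0, -50, 1, -30, 14.5, 5, 0, 0, -60, 1, -32.8, 15.4, 5, 0, 0, -70, 1, -32.8, 15.4, 5, 0, 0, -78.6],
)

```text
t: 1.4
eef_pos: [0.4608, -0.3072, 0.1997]
tool_rot: [0.0, 0.759, -0.651, -0.0]
contact_force: [-0.3, -0.2, -0.7]
grip_width: 0.0856
gripper_force: 0.0
```

Run:
```python
from fit import *
t=eyes.capture("top"); s=eyes.capture("side")
go([.4596,-.307,.074],-1.4256)
a=crop(t,proj(t,[.46,-.307,.12])[0],50,4); b=crop(s,proj(s,[.46,-.307,.12])[0],50,4); save("z2",[[a,b]])
```

```text
t 1.50 tcp [ 0.4598 -0.3084  0.2002] yaw -1.423 q6 0.38 F [-0.2  0.3  0.1] w 0.0852 gf 0
shift cm [-0.14 -0.   12.62] rot deg [0.01 0.01 0.16]
```

View pics/z2.png

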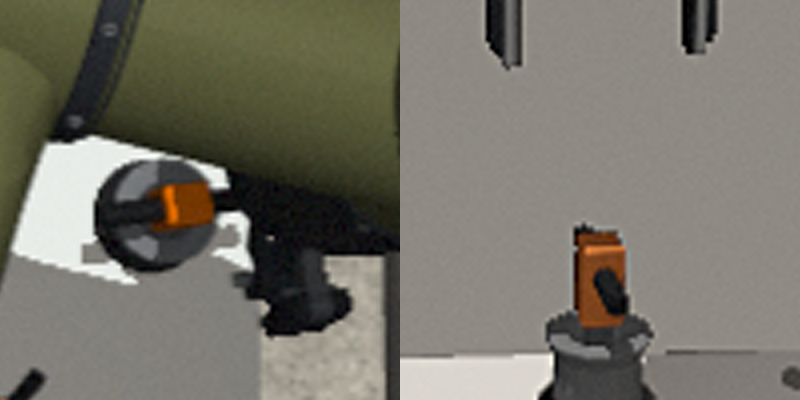

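Both views: the open fingers (side crop, edges 520/683) straddle the orange block (centre ~602) symmetrically. Descending and gripping.

>>> step_arm(
  plan=[1, -0.1, 0, 4, 0, 0, 0, 1, -0.1, 0, 8, 0, 0, 0, 1, -0.1, 0, 11, 0, 0, 0, 1, -0.1, 0, 12.6, 0, 0, 0, 1, -0.1, 0, 12.6, 0, 0, 0, 0, -0.1, 0, 12.6, 0, 0, 0, 0, -0.1, 0, 12.6, 0, 0, 0, 0, -0.1, 0, 12.6, 0, 0, 0],
  newtons=80,
)

```text
t: 2.5
eef_pos: [0.4597, -0.3079, 0.0751]
tool_rot: [-0.0, 0.757, -0.654, 0.001]
contact_force: [-0.3, 0.0, 0.1]
grip_width: 0.0321
gripper_force: 0.0
```

>>> step_arm(
  plan=[0, 0, 0, 0, 0, 0, 0, 0, 0, 0, 0, 0, 0, 0, 0, 0, 0, 0, 0, 0, 0, 0, 0, 0, 0, 0, 0, 0, 0, 0, 0, 0, 0, 0, 0, 0, 0, 0, 0, 0, 0, 0, 0, 0, 0, 0, 0, 0, 0, 0, 0, 0, 0, 0, 0, 0],
)

```text
t: 3.5
eef_pos: [0.4596, -0.308, 0.0747]
tool_rot: [-0.0, 0.757, -0.654, 0.0]
contact_force: [0.2, 0.7, 5.4]
grip_width: 0.0212
gripper_force: 78.1
```

Run:
```python
from fit import *
print(np.round(sensors.get_state()["q"],3))
go([.4596,-.307,.16],-1.4256)
```

```text
[-0.227 -0.034 -0.311  0.    -1.293  0.373]
t 3.50 tcp [ 0.4596 -0.308   0.0747] yaw -1.425 q6 0.37 F [0.2 0.7 5.4] w 0.0212 gf 78
shift cm [-0.09 -0.02 -8.53] rot deg [-0.03 -0.03  0.04]
```

>>> step_arm(
  plan=[0, 0, 0, -2, 0, 0, 0, 0, 0, 0, -4, 0, 0, 0, 0, 0, 0, -6, 0, 0, 0, 0, 0, 0, -8, 0, 0, 0, 0, 0, 0, -9, 0, 0, 0, 0, 0, 0, -9, 0, 0, 0, 0, 0, 0, -9, 0, 0, 0, 0, 0, 0, -9, 0, 0, 0],
)

```text
t: 4.5
eef_pos: [0.459, -0.3077, 0.1633]
tool_rot: [0.0, 0.757, -0.654, -0.001]
contact_force: [0.0, -0.5, -1.1]
grip_width: 0.0209
gripper_force: 78.2
```

Run:
```python
from fit import *
go([.504,-.1507,.165],-1.133)
```

```text
t 4.50 tcp [ 0.459  -0.3077  0.1633] yaw -1.425 q6 0.37 F [ 0.  -0.5 -1.1] w 0.0209 gf 78
shift cm [-14.88  -6.74  -0.16] rot deg [  0.07   0.06 -16.73]
```

>>> step_arm(
  plan=[0, -4, -2, 0, 0, 0, -5, 0, -8, -4, 0, 0, 0, -10, 0, -12, -5.5, 0, 0, 0, -14, 0, -14.9, -6.7, 0, 0, 0, -16.7, 0, -14.9, -6.7, 0, 0, 0, -16.7, 0, -14.9, -6.7, 2, 0, 0, -16.7, 0, -14.9, -6.7, 2, 0, 0, -16.7, 0, -14.9, -6.7, 2, 0, 0, -16.7],
)

```text
t: 5.5
eef_pos: [0.5036, -0.1515, 0.1438]
tool_rot: [0.0, 0.843, -0.537, -0.0]
contact_force: [-0.2, -0.4, -0.5]
grip_width: 0.021
gripper_force: 78.2
```

Run:
```python
from fit import *
t=eyes.capture("top"); s=eyes.capture("side")
go([.504,-.1507,.110],-1.133)
X=[.504,-.1507,.07]
save("z3",[[crop(t,proj(t,X)[0],40,5),crop(s,proj(s,X)[0],40,5)]])
# predicted tip in side, crop coordinates
st,p,R=pose(); tip=p+R@[0,0,.0687]
for c in(t,s): print(((proj(c,tip)-proj(c,X)+40)*5).round(0), ((proj(c,[.504,-.1507,.054])-proj(c,X)+40)*5).round(0))
```

```text
t 5.60 tcp [ 0.504  -0.1513  0.1446] yaw -1.134 q6 0.35 F [ 0.2  0.1 -1. ] w 0.0209 gf 78
shift cm [-0.05 -0.03  3.46] rot deg [-0.01 -0.02 -0.08]
[[203. 199.]] [[196. 204.]]
[[200. 185.]] [[200. 238.]]
```

View pics/z3.png

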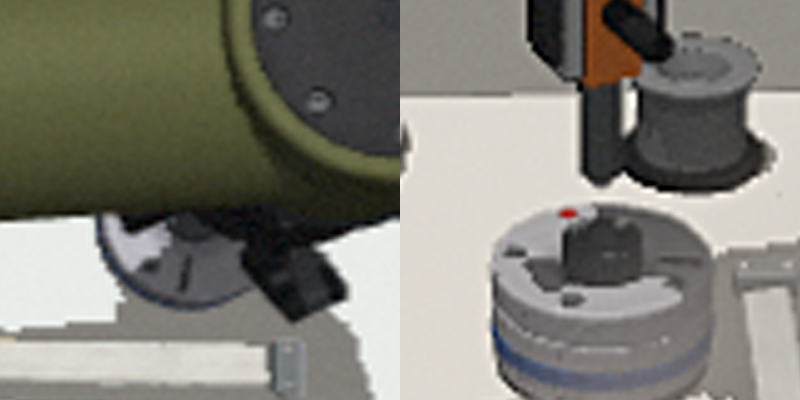

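Side crop: the tip at (200,185) coincides with the prediction, and the head is centred under it (~602). Lowering with force checks.

>>> step_arm(
  plan=[0, 0, 0.1, 1, 0, 0, 0, 0, 0, 0.1, 1.6, 0, 0, 0, 0, 0, 0.1, 1.9, 0, 0, 0, 0, 0, 0.1, 2.2, 0, 0, 0, 0, 0, 0.1, 2.4, 0, 0, 0, 0, 0, 0.1, 2.5, 0, 0, 0, 0, 0, 0.1, 2.6, 0, 0, 0, 0, 0, 0.1, 2.6, 0, 0, 0],
)

```text
t: 6.6
eef_pos: [0.503, -0.1515, 0.1184]
tool_rot: [0.0, 0.844, -0.537, 0.0]
contact_force: [-0.2, -3.8, 0.1]
grip_width: 0.0214
gripper_force: 56.7
```

Run:
```python
from fit import *
go([.504,-.1505,.110],-1.133)
s=eyes.capture("side")
X=[.504,-.1507,.07]
save("z4",[[crop(s,proj(s,X)[0],30,10)]])
```

```text
t 6.60 tcp [ 0.503  -0.1515  0.1184] yaw -1.134 q6 0.35 F [-0.2 -3.8  0.1] w 0.0214 gf 57
shift cm [-0.05 -0.13  0.84] rot deg [ 0.01 -0.03 -0.04]
```

View pics/z4.png

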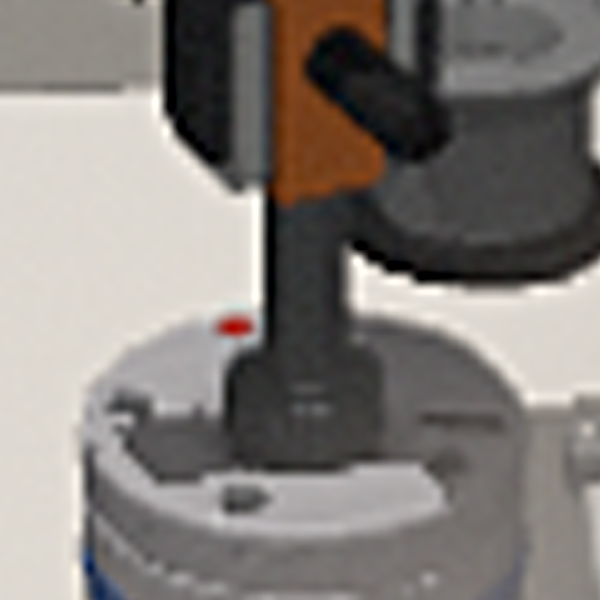

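Run:
```python
from fit import *
go([.504,-.1505,.110],-1.133); print(sensors.get_state()["moment"])
```

```text
t 6.65 tcp [ 0.503  -0.1514  0.1184] yaw -1.134 q6 0.35 F [-0.9 -3.1 -0.2] w 0.0214 gf 57
shift cm [-0.04 -0.13  0.84] rot deg [ 0.01 -0.03 -0.04]
[-0.97485038  0.10589415 -0.04108061]
```

Pilot is inside the socket mouth (side crop ~ (305,350)), touching sideways; −3.5 N in y says to nudge toward −y. Then down.

>>> step_arm(
  plan=[0, 0.08, 0, 0, 0, 0, 0, 0, 0.15, 0, 0, 0, 0, 0, 0, 0.15, 0, 0.2, 0, 0, 0, 0, 0.15, 0, 0.3, 0, 0, 0, 0, 0.15, 0, 0.4, 0, 0, 0, 0, 0.15, 0, 0.5, 0, 0, 0, 0, 0.15, 0, 0.5, 0, 0, 0, 0, 0.15, 0, 0.5, 0, 0, 0],
)

```text
t: 7.65
eef_pos: [0.5036, -0.1526, 0.1132]
tool_rot: [0.0, 0.844, -0.537, -0.0]
contact_force: [-0.2, -1.3, -0.4]
grip_width: 0.0211
gripper_force: 78.9
```

Run:
```python
from fit import *
go([.504,-.1505,.110],-1.133); print(sensors.get_state()["moment"])
```

```text
t 7.65 tcp [ 0.5036 -0.1526  0.1132] yaw -1.134 q6 0.35 F [-0.2 -1.3 -0.4] w 0.0211 gf 79
shift cm [-0.17 -0.13  0.32] rot deg [ 0.02  0.01 -0.03]
[-0.59470576  0.12588319 -0.04327876]
```

>>> step_arm(
  plan=[0, 0.05, 0, 0.1, 0, 0, 0, 0, 0.05, 0, 0.2, 0, 0, 0, 0, 0.05, 0, 0.25, 0, 0, 0, 0, 0.05, 0, 0.3, 0, 0, 0, 0, 0.05, 0, 0.35, 0, 0, 0, 0, 0.05, 0, 0.4, 0, 0, 0, 0, 0.05, 0, 0.4, 0, 0, 0, 0, 0.05, 0, 0.4, 0, 0, 0],
)

```text
t: 8.65
eef_pos: [0.5041, -0.1531, 0.1102]
tool_rot: [-0.0, 0.844, -0.537, 0.0]
contact_force: [-3.2, -0.1, 6.3]
grip_width: 0.0211
gripper_force: 79.8
```

Run:
```python
from fit import *
go([.504,-.1505,.110],-1.133); print(sensors.get_state()["moment"])
```

```text
t 8.65 tcp [ 0.5041 -0.1531  0.1102] yaw -1.133 q6 0.35 F [-3.2 -0.1  6.3] w 0.0211 gf 80
shift cm [-0.24 -0.1   0.02] rot deg [-0.03 -0.04 -0.02]
[-0.05942311  1.10248039 -0.01650231]
```

Seated on the floor (Fz 6 N at tip height ≈ .042). Backing off CCW.

>>> step_arm(
  plan=[0, -0.02, 0.04, 0, 0, 0, -6, 0, -0.02, 0.04, 0.05, 0, 0, -13, 0, -0.02, 0.04, 0.05, 0, 0, -20, 0, -0.02, 0.04, 0.05, 0, 0, -27, 0, -0.02, 0.04, 0.05, 0, 0, -34, 0, -0.02, 0.04, 0.05, 0, 0, -41, 0, -0.02, 0.04, 0.05, 0, 0, -48, 0, -0.02, 0.04, 0.05, 0, 0, -54],
)

```text
t: 9.65
eef_pos: [0.5041, -0.1524, 0.1098]
tool_rot: [-0.001, 0.996, -0.093, 0.001]
contact_force: [-1.3, 2.1, 3.0]
grip_width: 0.0211
gripper_force: 79.6
```

Run:
```python
from fit import *
go([.504,-.1530,.110],-1.133+.95); print(sensors.get_state()["moment"])
s=eyes.capture("side")
X=[.504,-.1507,.06]
save("z5",[[crop(s,proj(s,X)[0],30,10)]])
```

```text
t 9.65 tcp [ 0.5041 -0.1524  0.1098] yaw -0.187 q6 1.30 F [-1.3  2.1  3. ] w 0.0211 gf 80
shift cm [ 0.    0.06 -0.02] rot deg [-0.07 -0.11 -0.23]
[ 0.85078028  0.50763447 -0.06421436]
```

View pics/z5.png

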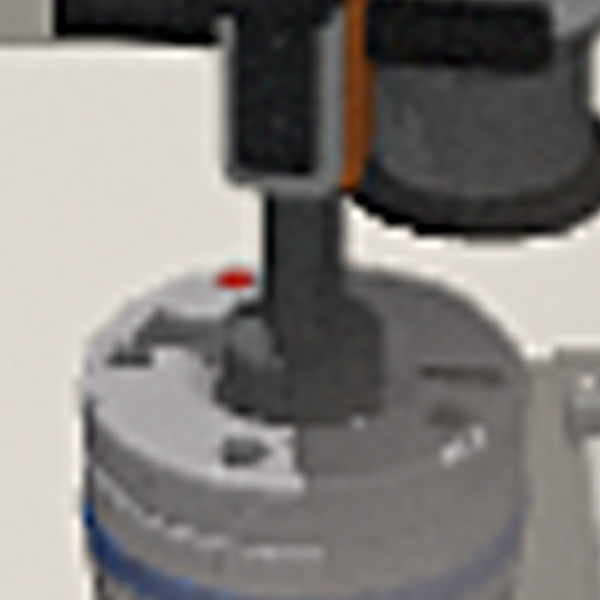

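Head still proud; creep further CCW, pressing lightly.

>>> step_arm(
  plan=[0, 0, -0.04, 0.05, 0, 0, -2, 0, 0, -0.04, 0.08, 0, 0, -4, 0, 0, -0.04, 0.08, 0, 0, -6, 0, 0, -0.04, 0.08, 0, 0, -8, 0, 0, -0.04, 0.08, 0, 0, -9, 0, 0, -0.04, 0.08, 0, 0, -10, 0, 0, -0.04, 0.08, 0, 0, -10, 0, 0, -0.04, 0.08, 0, 0, -10],
)

```text
t: 10.7
eef_pos: [0.5036, -0.1524, 0.108]
tool_rot: [-0.0, 1.0, -0.008, 0.0]
contact_force: [1.5, 1.9, -0.7]
grip_width: 0.0214
gripper_force: 79.0
```

Run:
```python
from fit import *
go([.504,-.1530,.110],-1.133+.95); print(sensors.get_state()["moment"])
```

```text
t 10.70 tcp [ 0.5036 -0.1524  0.108 ] yaw -0.017 q6 1.47 F [ 1.5  1.9 -0.7] w 0.0214 gf 79
shift cm [ 0.04  0.06 -0.2 ] rot deg [-0.02 -0.01  9.54]
[ 0.82070212 -0.66091842 -0.02618446]
```

Dropped (Fz gone, 2 mm lower). Turn back a little and push home.

>>> step_arm(
  plan=[0, 0, 0, 0, 0, 0, 3, 0, 0, 0, 0, 0, 0, 6, 0, 0, 0, 0.15, 0, 0, 7, 0, 0, 0, 0.3, 0, 0, 8, 0, 0, 0, 0.4, 0, 0, 9, 0, 0, 0, 0.5, 0, 0, 10, 0, 0, 0, 0.6, 0, 0, 10, 0, 0, 0, 0.6, 0, 0, 10],
)

```text
t: 11.7
eef_pos: [0.5037, -0.1525, 0.1024]
tool_rot: [-0.0, 0.995, -0.095, 0.0]
contact_force: [1.7, 2.5, 3.3]
grip_width: 0.0212
gripper_force: 79.6
```

Run:
```python
from fit import *
go([.504,-.1530,.102],-1.133+.95); print(sensors.get_state()["moment"])
```

```text
t 11.70 tcp [ 0.5037 -0.1525  0.1024] yaw -0.191 q6 1.29 F [1.7 2.5 3.3] w 0.0212 gf 80
shift cm [0.03 0.04 0.04] rot deg [-0.   -0.03 -0.44]
[ 0.73599911 -0.4799639  -0.06408119]
```

>>> step_arm(
  plan=[0, 0, 0, 0, 0, 0, 9, 0, 0, 0, 0.05, 0, 0, 18, 0, 0, 0, 0.05, 0, 0, 27, 0, 0, 0, 0.1, 0, 0, 36, 0, 0, 0, 0.1, 0, 0, 45, 0, 0, 0, 0.1, 0, 0, 54, 0, 0, 0, 0.15, 0, 0, 63, 0, 0, 0, 0.15, 0, 0, 72],
)

```text
t: 12.7
eef_pos: [0.5032, -0.1534, 0.1015]
tool_rot: [0.001, 0.748, -0.664, 0.0]
contact_force: [-1.6, -0.1, 6.0]
grip_width: 0.0209
gripper_force: 79.9
```

>>> step_arm(
  plan=[0, 0, 0, 0, 0, 0, 9, 0, 0, 0, 0.05, 0, 0, 18, 0, 0, 0, 0.05, 0, 0, 27, 0, 0, 0, 0.05, 0, 0, 36, 0, 0, 0, 0.05, 0, 0, 42, 0, 0, 0, 0.05, 0, 0, 48, 0, 0, 0, 0.05, 0, 0, 54, 0, 0, 0, 0.05, 0, 0, 54],
)

```text
t: 13.7
eef_pos: [0.5024, -0.1532, 0.1007]
tool_rot: [-0.002, -0.366, 0.93, -0.0]
contact_force: [-4.5, 0.8, 6.2]
grip_width: 0.0208
gripper_force: 80.0
```

Run:
```python
from fit import *
go([.504,-.1530,.102],-2.45); print(sensors.get_state()["moment"])
```

```text
t 13.70 tcp [ 0.5024 -0.1532  0.1007] yaw -2.391 q6 -0.91 F [-4.5  0.8  6.2] w 0.0208 gf 80
shift cm [-0.13 -0.09 -0.13] rot deg [ 0.05 -0.17  3.37]
[0.4521434  1.76175534 0.050443  ]
```

>>> step_arm(
  plan=[0, 0, 0, 0, 0, 0, 2, 0, 0, 0, 0, 0, 0, 4, 0, 0, 0, 0, 0, 0, 6, 0, 0, 0, 0, 0, 0, 8, 0, 0, 0, 0, 0, 0, 8, 0, 0, 0, 0, 0, 0, 8, 0, 0, 0, 0, 0, 0, 8, 0, 0, 0, 0, 0, 0, 8],
)

```text
t: 14.7
eef_pos: [0.5032, -0.1532, 0.1007]
tool_rot: [-0.0, -0.301, 0.954, -0.001]
contact_force: [-1.4, 0.2, 6.3]
grip_width: 0.0211
gripper_force: 79.8
```

Run:
```python
from fit import *
go([.504,-.1530,.102],-2.45); print(sensors.get_state()["moment"])
```

```text
t 14.70 tcp [ 0.5032 -0.1532  0.1007] yaw -2.529 q6 -1.05 F [-1.4  0.2  6.3] w 0.0211 gf 80
shift cm [-0.08 -0.03 -0.13] rot deg [-0.04 -0.08 -4.55]
[0.00705814 0.50485806 0.22338246]
```

Stop reached (moment 0.22 N m, 1.7 mm lower). Relax, lift, and re-measure the rest.

>>> step_arm(
  plan=[0, 0, 0, 0, 0, 0, -2, 0, 0, 0, -0.2, 0, 0, -4, 0, 0, 0, -1, 0, 0, -4, 0, 0, 0, -2, 0, 0, -4, 0, 0, 0, -4, 0, 0, -4, 0, 0, 0, -5.7, 0, 0, -4, 0, 0, 0, -5.7, 0, 0, -4, 0, 0, 0, -5.7, 0, 0, -4],
)

```text
t: 15.7
eef_pos: [0.5032, -0.1523, 0.1563]
tool_rot: [-0.0, -0.334, 0.942, 0.0]
contact_force: [-0.2, 0.3, -1.4]
grip_width: 0.0211
gripper_force: 79.0
```

```bash
cat >> fit.py <<'E'
def survey(X,cams=("top","side")):
    cs={n:eyes.capture(n) for n in cams}
    for i,x in X.items():
        x=np.array(x)
        for n,c in cs.items():
            b0=np.array([.0015,-.002]) if n=="top" else np.array([-.0016,.0006])
            p,f=fitc(c,x,[(.0425,.045)])
            a=rect(c,p,.045).astype(int); red,nr=blobang(a,(a[...,0]>a[...,1]*1.5+20),.02,.042)
            b=rect(c,p,.054).astype(int).sum(2); n_=b.shape[0]; yy,xx=np.mgrid[:n_,:n_]; R=np.hypot(xx-n_/2,yy-n_/2)/6000
            pk=np.where((R>.006)&(R<.0145),b,0); pip,npp=blobang(b,pk>pk.max()-120,.005,.015)
            print(i,n,(p-b0).round(4),round(f),"dot %.2f pip %.2f turn %.2f"%(red,pip,(red-pip+np.pi)%(2*np.pi)-np.pi),nr,npp)
    return cs
E
python3 - <<'E'
from fit import *
cs=survey({1:(.5338,.253),2:(.5295,.1066),3:(.5325,-.0155),4:(.504,-.151)})
go([.532,-.0178,.14],-1.737)
save("z6",[[crop(cs["side"],proj(cs["side"],[.504,-.1507,.045])[0],30,8),crop(cs["side"],proj(cs["side"],[.533,-.015,.054])[0],15,16)][:1]+[cv2.resize(rect(cs["side"],np.array([.533,-.015]),.054,.02,12000)[...,::-1],(480,480))][:1] if 0 else [crop(cs["side"],proj(cs["side"],[.504,-.1507,.045])[0],30,6),crop(cs["side"],proj(cs["side"],[.533,-.015,.054])[0],30,6)]])
E
```

```text
1 top [0.5326 0.2538] 112 dot -3.06 pip 2.11 turn 1.11 1304 288
1 side [0.5349 0.2534] 116 dot -2.98 pip 2.25 turn 1.05 1052 420
2 top [0.5196 0.1199] 9 dot nan pip 1.57 turn nan 0 19704
2 side [0.5305 0.1073] 114 dot 1.80 pip 0.56 turn 1.24 1215 361
3 top [ 0.5247 -0.028 ] 32 dot nan pip -1.31 turn nan 0 10296
3 side [ 0.5337 -0.0153] 95 dot 0.27 pip -0.77 turn 1.04 924 357
4 top [ 0.4994 -0.1461] 54 dot nan pip 0.78 turn nan 0 13091
4 side [ 0.5066 -0.1509] 105 dot -1.34 pip -0.67 turn -0.67 1138 5410
t 15.80 tcp [ 0.5031 -0.1524  0.1559] yaw -2.460 q6 -0.98 F [-0.2 -0.4 -0.8] w 0.0214 gf 79
shift cm [-10.73   8.63   1.59] rot deg [ 1.000e-01 -3.000e-02 -4.143e+01]fit.py:29: RuntimeWarning: Mean of empty slice.
  return np.arctan2(Y[m].mean(),X[m].mean()),m.sum()
  ret = ret.dtype.type(ret / rcount)
```

View pics/z6.png

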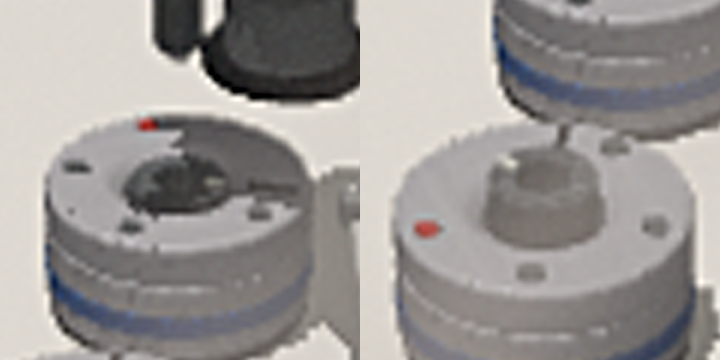

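Holder 4's screw is flush, pip at the line (side crop ~(215,183)). Holder 3's pip is at upper left of the head. Moving to holder 3.

>>> step_arm(
  plan=[0, -3, 2, 0, 0, 0, -10, 0, -6, 4.5, 0, 0, 0, -20, 0, -9, 7, 0, 0, 0, -30, 0, -10.7, 8.6, 0, 0, 0, -40, 0, -10.7, 8.6, 1, 0, 0, -41.4, 0, -10.7, 8.6, 2, 0, 0, -41.4, 0, -10.7, 8.6, 2.8, 0, 0, -41.4, 0, -10.7, 8.6, 2.8, 0, 0, -41.4],
)

```text
t: 16.8
eef_pos: [0.5318, -0.0191, 0.1278]
tool_rot: [-0.001, -0.645, 0.764, 0.0]
contact_force: [0.2, -0.3, 0.1]
grip_width: 0.0215
gripper_force: 79.0
```

Run:
```python
from fit import *
go([.532,-.0175,.118],-1.737)
s=eyes.capture("side")
save("z7",[[crop(s,proj(s,[.533,-.015,.06])[0],30,10)]])
```

```text
t 16.80 tcp [ 0.5318 -0.0191  0.1278] yaw -1.739 q6 -0.51 F [ 0.2 -0.3  0.1] w 0.0215 gf 79
shift cm [-0.16  0.01  0.98] rot deg [ 0.1  -0.04 -0.13]
```

View pics/z7.png

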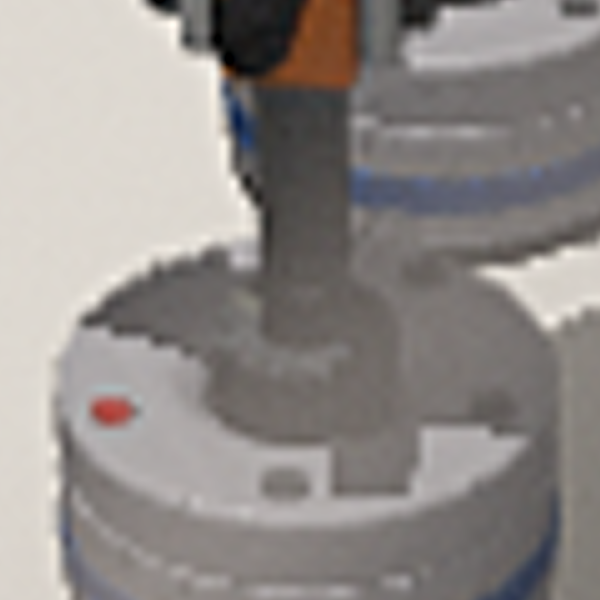

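Shaft is centred on the head (x≈305 vs 303). Descending.

>>> step_arm(
  plan=[0, -0.12, 0, 0.2, 0, 0, 0, 0, -0.12, 0, 0.4, 0, 0, 0, 0, -0.12, 0, 0.6, 0, 0, 0, 0, -0.12, 0, 0.8, 0, 0, 0, 0, -0.12, 0, 0.9, 0, 0, 0, 0, -0.12, 0, 0.95, 0, 0, 0, 0, -0.12, 0, 0.95, 0, 0, 0, 0, -0.12, 0, 0.95, 0, 0, 0],
)

```text
t: 17.85
eef_pos: [0.5326, -0.0172, 0.1196]
tool_rot: [0.0, -0.646, 0.763, 0.0]
contact_force: [-0.5, -0.9, 0.4]
grip_width: 0.0209
gripper_force: 79.0
```

Run:
```python
from fit import *
go([.532,-.0175,.110],-1.737)
```

```text
t 17.85 tcp [ 0.5326 -0.0172  0.1196] yaw -1.737 q6 -0.51 F [-0.5 -0.9  0.4] w 0.0209 gf 79
shift cm [0.04 0.06 0.96] rot deg [-0.    0.   -0.02]
```

No contact; continue to the floor.

>>> step_arm(
  plan=[0, 0.03, 0.03, 0.15, 0, 0, 0, 0, 0.03, 0.03, 0.3, 0, 0, 0, 0, 0.03, 0.03, 0.45, 0, 0, 0, 0, 0.03, 0.03, 0.6, 0, 0, 0, 0, 0.03, 0.03, 0.75, 0, 0, 0, 0, 0.03, 0.03, 0.9, 0, 0, 0, 0, 0.03, 0.03, 0.95, 0, 0, 0, 0, 0.03, 0.03, 0.95, 0, 0, 0],
)

```text
t: 18.85
eef_pos: [0.5321, -0.0177, 0.1103]
tool_rot: [-0.0, -0.646, 0.763, -0.0]
contact_force: [-4.3, -3.4, 4.4]
grip_width: 0.0213
gripper_force: 79.7
```

Run:
```python
from fit import *
go([.532,-.0175,.110],-1.737);print(sensors.get_state()["moment"])
```

```text
t 18.85 tcp [ 0.5321 -0.0177  0.1103] yaw -1.737 q6 -0.51 F [-4.3 -3.4  4.4] w 0.0213 gf 80
shift cm [-0.02  0.01  0.03] rot deg [ 0.02 -0.03 -0.02]
[-0.76610223  1.52847548  0.04999319]
```

>>> step_arm(
  plan=[0, 0.05, 0.04, 0, 0, 0, -6, 0, 0.05, 0.04, 0.05, 0, 0, -13, 0, 0.05, 0.04, 0.05, 0, 0, -21, 0, 0.05, 0.04, 0.05, 0, 0, -29, 0, 0.05, 0.04, 0.05, 0, 0, -37, 0, 0.05, 0.04, 0.05, 0, 0, -45, 0, 0.05, 0.04, 0.05, 0, 0, -52, 0, 0.05, 0.04, 0.05, 0, 0, -57],
)

```text
t: 19.85
eef_pos: [0.5326, -0.0175, 0.1101]
tool_rot: [-0.001, 0.932, -0.361, 0.001]
contact_force: [0.4, -0.2, 2.5]
grip_width: 0.0208
gripper_force: 79.5
```

Run:
```python
from fit import *
go([.532,-.0175,.110],-1.737+1.1);print(sensors.get_state()["moment"])
```

```text
t 19.85 tcp [ 0.5326 -0.0175  0.1101] yaw -0.739 q6 0.49 F [ 0.4 -0.2  2.5] w 0.0208 gf 80
shift cm [-0.04  0.04  0.01] rot deg [-0.12 -0.07 -5.86]
[-0.20142713  0.11550499 -0.06764675]
```

>>> step_arm(
  plan=[0, 0, 0, 0.08, 0, 0, -2, 0, 0, 0, 0.12, 0, 0, -4, 0, 0, 0, 0.12, 0, 0, -6, 0, 0, 0, 0.12, 0, 0, -8, 0, 0, 0, 0.12, 0, 0, -10, 0, 0, 0, 0.12, 0, 0, -10, 0, 0, 0, 0.12, 0, 0, -10, 0, 0, 0, 0.12, 0, 0, -10],
)

```text
t: 20.85
eef_pos: [0.5319, -0.0178, 0.1085]
tool_rot: [-0.0, 0.96, -0.28, 0.0]
contact_force: [0.3, 0.8, 1.8]
grip_width: 0.0211
gripper_force: 79.0
```

Run:
```python
from fit import *
go([.532,-.0175,.110],-1.737+1.1);print(sensors.get_state()["moment"])
```

```text
t 20.85 tcp [ 0.5319 -0.0178  0.1085] yaw -0.568 q6 0.66 F [0.3 0.8 1.8] w 0.0211 gf 79
shift cm [-0.   -0.03 -0.15] rot deg [-0.01 -0.01  3.95]
[ 0.28636573 -0.1593434   0.03536359]
```

>>> step_arm(
  plan=[0, 0, 0, 0, 0, 0, 3, 0, 0, 0, 0, 0, 0, 6, 0, 0, 0, 0.15, 0, 0, 7, 0, 0, 0, 0.3, 0, 0, 8, 0, 0, 0, 0.4, 0, 0, 9, 0, 0, 0, 0.5, 0, 0, 10, 0, 0, 0, 0.6, 0, 0, 10, 0, 0, 0, 0.65, 0, 0, 10],
)

```text
t: 21.85
eef_pos: [0.5321, -0.0177, 0.1023]
tool_rot: [-0.0, 0.932, -0.363, 0.0]
contact_force: [2.1, 1.7, 3.2]
grip_width: 0.0212
gripper_force: 79.4
```

Run:
```python
from fit import *
go([.532,-.0175,.102],-1.737+1.1);print(sensors.get_state()["moment"])
```

```text
t 21.85 tcp [ 0.5321 -0.0177  0.1023] yaw -0.742 q6 0.48 F [2.1 1.7 3.2] w 0.0212 gf 79
shift cm [-0.03 -0.01  0.03] rot deg [-0.04 -0.04 -6.03]
[ 0.61468936 -0.87024272 -0.05409561]
```

>>> step_arm(
  plan=[0, 0, 0, 0, 0, 0, 9, 0, 0, 0, 0.05, 0, 0, 18, 0, 0, 0, 0.05, 0, 0, 27, 0, 0, 0, 0.1, 0, 0, 36, 0, 0, 0, 0.1, 0, 0, 45, 0, 0, 0, 0.1, 0, 0, 54, 0, 0, 0, 0.15, 0, 0, 63, 0, 0, 0, 0.15, 0, 0, 72],
)

```text
t: 22.85
eef_pos: [0.5314, -0.0181, 0.1013]
tool_rot: [-0.001, -0.539, 0.843, -0.0]
contact_force: [-2.5, 0.7, 7.0]
grip_width: 0.0212
gripper_force: 80.1
```

>>> step_arm(
  plan=[0, 0, 0, 0, 0, 0, 9, 0, 0, 0, 0.05, 0, 0, 18, 0, 0, 0, 0.05, 0, 0, 27, 0, 0, 0, 0.05, 0, 0, 36, 0, 0, 0, 0.05, 0, 0, 45, 0, 0, 0, 0.05, 0, 0, 53, 0, 0, 0, 0.05, 0, 0, 58, 0, 0, 0, 0.05, 0, 0, 60],
)

```text
t: 23.85
eef_pos: [0.5313, -0.0179, 0.1007]
tool_rot: [-0.0, -0.047, 0.999, -0.0]
contact_force: [-1.7, 2.2, 7.0]
grip_width: 0.0209
gripper_force: 80.0
```

Run:
```python
from fit import *
go([.532,-.0175,.102],-.3-1.05-1.7);print(sensors.get_state()["moment"])
```

```text
t 23.85 tcp [ 0.5313 -0.0179  0.1007] yaw -3.047 q6 -1.82 F [-1.7  2.2  7. ] w 0.0209 gf 80
shift cm [-0.07  0.04 -0.13] rot deg [-0.02 -0.05  0.16]
[0.58820892 0.61620301 0.18900081]
```

>>> step_arm(
  plan=[0, 0, 0, 0, 0, 0, 2, 0, 0, 0, 0, 0, 0, 4, 0, 0, 0, 0, 0, 0, 0, 0, 0, 0, -0.2, 0, 0, -4, 0, 0, 0, -1, 0, 0, -4, 0, 0, 0, -2.5, 0, 0, -4, 0, 0, 0, -4.5, 0, 0, -4, 0, 0, 0, -5.7, 0, 0, -4],
)

```text
t: 24.85
eef_pos: [0.532, -0.0179, 0.1586]
tool_rot: [0.001, -0.082, 0.997, 0.0]
contact_force: [0.8, -0.5, -1.0]
grip_width: 0.0211
gripper_force: 79.1
```

```bash
python3 - <<'E' 2>/dev/null
from fit import *
cs=survey({1:(.5338,.253),2:(.5295,.1066),3:(.5325,-.0155),4:(.504,-.151)},("side",))
go([.529,.1042,.125],-1.404)
s=cs["side"]
save("z8",[[crop(s,proj(s,[.529,.106,.05])[0],25,8),crop(s,proj(s,[.532,-.0165,.05])[0],25,8)],[rect(s,np.array(p),.054,.02,10000)[...,::-1] for p in((.529,.1072),(.534,.2536))]])
E
```

```text
1 side [0.5386 0.2632] 54 dot -2.35 pip -0.85 turn -1.49 813 568
2 side [0.5302 0.106 ] 111 dot 1.78 pip 0.64 turn 1.14 1227 351
3 side [ 0.5345 -0.0167] 82 dot 0.14 pip -0.99 turn 1.12 991 6445
4 side [ 0.5073 -0.1511] 88 dot -1.23 pip -1.86 turn 0.63 1085 9811
t 24.90 tcp [ 0.5325 -0.0179  0.16  ] yaw -2.977 q6 -1.75 F [0.2 0.4 0.9] w 0.0210 gf 79
shift cm [-1.64 12.1   3.5 ] rot deg [ -0.15   0.13 -90.13]
```

View pics/z8.png

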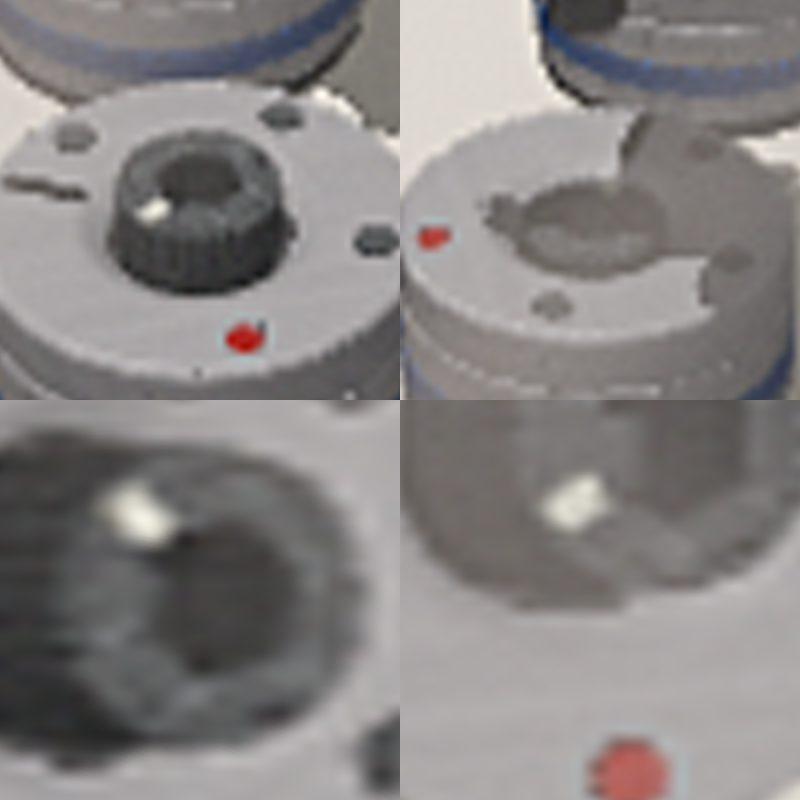

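Holder 2: pip angle ≈0.78 (rectified centre (218,194), pip (140,115)). Holder 3 is flush. Holder 1 has been knocked aside, so I'll re-measure it later. Going to holder 2.

>>> step_arm(
  plan=[0, -0.5, 3, 0, 0, 0, -10.5, 0, -1, 6, 0, 0, 0, -21, 0, -1.4, 9, 0, 0, 0, -31.5, 0, -1.6, 12.1, 0, 0, 0, -42, 0, -1.6, 12.1, 0, 0, 0, -52.5, 0, -1.6, 12.1, 0, 0, 0, -63, 0, -1.6, 12.1, 0, 0, 0, -73.5, 0, -1.6, 12.1, 1, 0, 0, -84],
)

```text
t: 25.9
eef_pos: [0.5278, 0.1043, 0.1472]
tool_rot: [-0.0, 0.73, -0.683, 0.0]
contact_force: [0.3, 0.2, -0.0]
grip_width: 0.0212
gripper_force: 79.0
```

>>> step_arm(
  plan=[0, 0, 0, 0, 0, 0, -10, 0, 0, 0, 1, 0, 0, -11.3, 0, 0, 0, 1.5, 0, 0, -11.3, 0, 0, 0, 1.9, 0, 0, -11.3, 0, 0, 0, 2, 0, 0, -11.3, 0, 0, 0, 2, 0, 0, -11.3, 0, 0, 0, 2, 0, 0, -11.3, 0, 0, 0, 2, 0, 0, -11.3],
)

```text
t: 26.9
eef_pos: [0.5278, 0.1042, 0.127]
tool_rot: [-0.0, 0.792, -0.611, 0.0]
contact_force: [0.4, 0.1, -0.7]
grip_width: 0.021
gripper_force: 79.0
```

```bash
python3 - <<'E' 2>/dev/null
from fit import *
go([.529,.104,.1185],-1.314)
s=eyes.capture("side"); save("z9",[[crop(s,proj(s,[.529,.106,.06])[0],25,8),crop(s,proj(s,[.55,.26,.05])[0],50,4)]])
E
```

```text
t 26.90 tcp [0.5278 0.1042 0.127 ] yaw -1.313 q6 -0.31 F [ 0.4  0.1 -0.7] w 0.0210 gf 79
shift cm [ 0.05 -0.11  0.85] rot deg [-0.02  0.01  0.03]
```

View pics/z9.png

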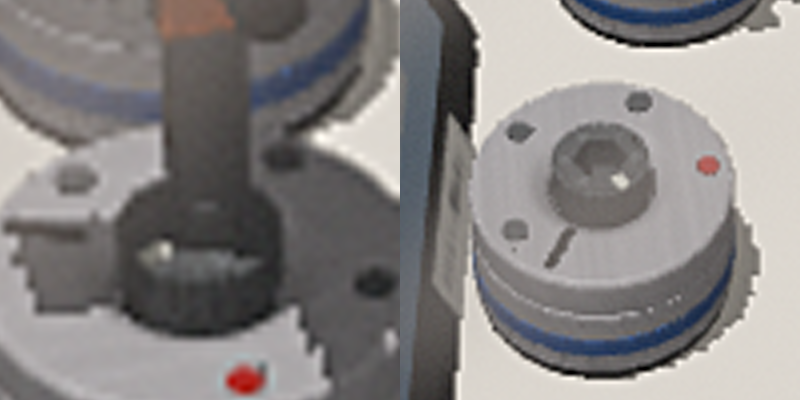

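Holder 2: the shaft (~207) is about 1.2 mm off the head centre (~200), toward −x; correcting. Holder 1 stands by the tablet.

>>> step_arm(
  plan=[0, 0.03, -0.1, 0.2, 0, 0, 0, 0, 0.03, -0.1, 0.4, 0, 0, 0, 0, 0.03, -0.1, 0.6, 0, 0, 0, 0, 0.03, -0.1, 0.75, 0, 0, 0, 0, 0.03, -0.1, 0.85, 0, 0, 0, 0, 0.03, -0.1, 0.95, 0, 0, 0, 0, 0.03, -0.1, 0.95, 0, 0, 0, 0, 0.03, -0.1, 0.95, 0, 0, 0],
)

```text
t: 27.95
eef_pos: [0.5288, 0.1041, 0.1174]
tool_rot: [-0.0, 0.792, -0.61, 0.0]
contact_force: [-0.1, 0.0, -0.2]
grip_width: 0.0212
gripper_force: 79.0
```

```bash
python3 - <<'E' 2>/dev/null
from fit import *
go([.529,.104,.110],-1.314);print(sensors.get_state()["moment"])
E
```

```text
t 27.95 tcp [0.5288 0.1041 0.1174] yaw -1.313 q6 -0.31 F [-0.1  0.  -0.2] w 0.0212 gf 79
shift cm [ 0.02 -0.02  0.74] rot deg [-0.01  0.01  0.04]
[-0.00708268 -0.00222664 -0.01879196]
```

>>> step_arm(
  plan=[0, 0, 0, 0.1, 0, 0, 0, 0, 0, 0, 0.2, 0, 0, 0, 0, 0, 0, 0.3, 0, 0, 0, 0, 0, 0, 0.45, 0, 0, 0, 0, 0, 0, 0.6, 0, 0, 0, 0, 0, 0, 0.75, 0, 0, 0, 0, 0, 0, 0.8, 0, 0, 0, 0, 0, 0, 0.8, 0, 0, 0],
)

```text
t: 28.95
eef_pos: [0.5292, 0.1041, 0.1103]
tool_rot: [-0.001, 0.792, -0.61, 0.001]
contact_force: [-0.7, -0.5, 4.8]
grip_width: 0.0211
gripper_force: 79.6
```

```bash
python3 - <<'E' 2>/dev/null
from fit import *
go([.529,.104,.110],-1.314);print(sensors.get_state()["moment"])
E
```

```text
t 28.95 tcp [0.5292 0.1041 0.1103] yaw -1.313 q6 -0.31 F [-0.7 -0.5  4.8] w 0.0211 gf 80
shift cm [0.01 0.03 0.03] rot deg [-0.09 -0.01  0.05]
[-0.13967657  0.13145856 -0.03348523]
```

>>> step_arm(
  plan=[0, 0, 0, 0, 0, 0, -6, 0, 0, 0, 0.05, 0, 0, -13, 0, 0, 0, 0.05, 0, 0, -21, 0, 0, 0, 0.05, 0, 0, -29, 0, 0, 0, 0.05, 0, 0, -37, 0, 0, 0, 0.05, 0, 0, -45, 0, 0, 0, 0.05, 0, 0, -52, 0, 0, 0, 0.05, 0, 0, -57],
)

```text
t: 29.95
eef_pos: [0.5296, 0.105, 0.1098]
tool_rot: [-0.001, 0.988, -0.157, 0.001]
contact_force: [2.1, 2.6, 0.5]
grip_width: 0.0214
gripper_force: 79.3
```

```bash
python3 - <<'E' 2>/dev/null
from fit import *
go([.529,.104,.110],-.3);print(sensors.get_state()["moment"])
E
```

```text
t 29.95 tcp [0.5296 0.105  0.1098] yaw -0.315 q6 0.69 F [2.1 2.6 0.5] w 0.0214 gf 79
shift cm [-0.03  0.11 -0.02] rot deg [-0.16 -0.12 -0.86]
[ 0.60503607 -0.67586229 -0.00245043]
```

>>> step_arm(
  plan=[0, 0, 0, 0.08, 0, 0, -2, 0, 0, 0, 0.12, 0, 0, -4, 0, 0, 0, 0.12, 0, 0, -6, 0, 0, 0, 0.12, 0, 0, -8, 0, 0, 0, 0.12, 0, 0, -10, 0, 0, 0, 0.12, 0, 0, -10, 0, 0, 0, 0.12, 0, 0, -10, 0, 0, 0, 0.12, 0, 0, -10],
)

```text
t: 30.95
eef_pos: [0.5287, 0.1042, 0.1075]
tool_rot: [-0.0, 0.997, -0.072, -0.0]
contact_force: [1.6, 3.6, -2.0]
grip_width: 0.0209
gripper_force: 79.0
```

```bash
python3 - <<'E' 2>/dev/null
from fit import *
go([.529,.104,.110],-.2);print(sensors.get_state()["moment"])
E
```

```text
t 30.95 tcp [0.5287 0.1042 0.1075] yaw -0.144 q6 0.86 F [ 1.6  3.6 -2. ] w 0.0209 gf 79
shift cm [ 0.03  0.01 -0.25] rot deg [-0.01  0.01  3.2 ]
[ 1.30186976 -0.89396626 -0.00514568]
```

Dropped. Turn back about 12° and push home.

>>> step_arm(
  plan=[0, 0, 0, 0, 0, 0, 4, 0, 0, 0, 0, 0, 0, 8, 0, 0, 0, 0.1, 0, 0, 9, 0, 0, 0, 0.2, 0, 0, 10, 0, 0, 0, 0.3, 0, 0, 11, 0, 0, 0, 0.4, 0, 0, 12, 0, 0, 0, 0.5, 0, 0, 12, 0, 0, 0, 0.55, 0, 0, 12],
)

```text
t: 31.95
eef_pos: [0.5291, 0.1043, 0.1025]
tool_rot: [-0.0, 0.984, -0.176, 0.0]
contact_force: [3.3, 4.2, 3.1]
grip_width: 0.0207
gripper_force: 79.4
```

```bash
python3 - <<'E' 2>/dev/null
from fit import *
go([.529,.104,.102],-.2);print(sensors.get_state()["moment"])
E
```

```text
t 31.95 tcp [0.5291 0.1043 0.1025] yaw -0.353 q6 0.65 F [3.3 4.2 3.1] w 0.0207 gf 79
shift cm [0.   0.03 0.05] rot deg [-0.04 -0.05 -8.76]
[ 1.41132143e+00 -1.12867366e+00 -1.07010184e-03]
```

>>> step_arm(
  plan=[0, 0.03, -0.04, 0, 0, 0, 9, 0, 0.03, -0.04, 0.05, 0, 0, 18, 0, 0.03, -0.04, 0.05, 0, 0, 27, 0, 0.03, -0.04, 0.1, 0, 0, 36, 0, 0.03, -0.04, 0.1, 0, 0, 45, 0, 0.03, -0.04, 0.1, 0, 0, 54, 0, 0.03, -0.04, 0.15, 0, 0, 63, 0, 0.03, -0.04, 0.15, 0, 0, 72],
)

```text
t: 32.95
eef_pos: [0.5286, 0.1038, 0.1014]
tool_rot: [-0.001, -0.691, 0.723, -0.0]
contact_force: [-1.7, 1.8, 5.8]
grip_width: 0.0211
gripper_force: 80.0
```

>>> step_arm(
  plan=[0, 0, 0, 0, 0, 0, 9, 0, 0, 0, 0.05, 0, 0, 18, 0, 0, 0, 0.05, 0, 0, 27, 0, 0, 0, 0.05, 0, 0, 36, 0, 0, 0, 0.05, 0, 0, 45, 0, 0, 0, 0.05, 0, 0, 53, 0, 0, 0, 0.05, 0, 0, 57, 0, 0, 0, 0.05, 0, 0, 60],
)

```text
t: 33.95
eef_pos: [0.5285, 0.1037, 0.1008]
tool_rot: [-0.001, -0.239, 0.971, -0.001]
contact_force: [-1.1, 0.5, 5.0]
grip_width: 0.021
gripper_force: 79.9
```

```bash
python3 - <<'E' 2>/dev/null
from fit import *
go([.529,.104,.102],-2.6);print(sensors.get_state()["moment"])
E
```

```text
t 33.95 tcp [0.5285 0.1037 0.1008] yaw -2.659 q6 -1.66 F [-1.1  0.5  5. ] w 0.0210 gf 80
shift cm [-0.05 -0.   -0.12] rot deg [-0.03 -0.12 -3.35]
[0.3163945  0.52632522 0.18149704]
```

Stop torque again. Nudge 4° more, relax, lift; then re-measure holder 1.

>>> step_arm(
  plan=[0, 0, 0, 0, 0, 0, 2, 0, 0, 0, 0, 0, 0, 4, 0, 0, 0, 0, 0, 0, 0, 0, 0, 0, -0.2, 0, 0, -4, 0, 0, 0, -1, 0, 0, -4, 0, 0, 0, -2.5, 0, 0, -4, 0, 0, 0, -4.5, 0, 0, -4, 0, 0, 0, -5.7, 0, 0, -4],
)

```text
t: 34.95
eef_pos: [0.5296, 0.1045, 0.1595]
tool_rot: [0.001, -0.273, 0.962, 0.0]
contact_force: [-0.2, -0.1, -0.6]
grip_width: 0.0208
gripper_force: 79.1
```

```bash
python3 - <<'E' 2>/dev/null
from fit import *
s=eyes.capture("side"); t=eyes.capture("top")
for c in(t,s):
  for w0 in((.555,.265),):
    p,f=fitc(c,np.array(w0),[(.0425,.045)],.035); print(p,f)
p=(p+fitc(t,p,[(.0425,.045)],.01)[0])/2; print(p)
go([p[0],p[1]-.003,.15],-1.6)
save("z10",[[rect(s,p,.054,.045,4400)[...,::-1],rect(t,p,.054,.045,4400)[...,::-1]]])
E
```

```text
[0.53749936 0.22888745] 40.24527359008789
[0.54960341 0.24819962] 115.83704376220703
[0.54355147 0.23854336]
t 35.05 tcp [0.5299 0.1047 0.1595] yaw -2.588 q6 -1.58 F [-0.3  0.2 -0.7] w 0.0212 gf 79
shift cm [-8.04 10.41  0.97] rot deg [ -0.11   0.16 -56.58]
```

View pics/z10.png

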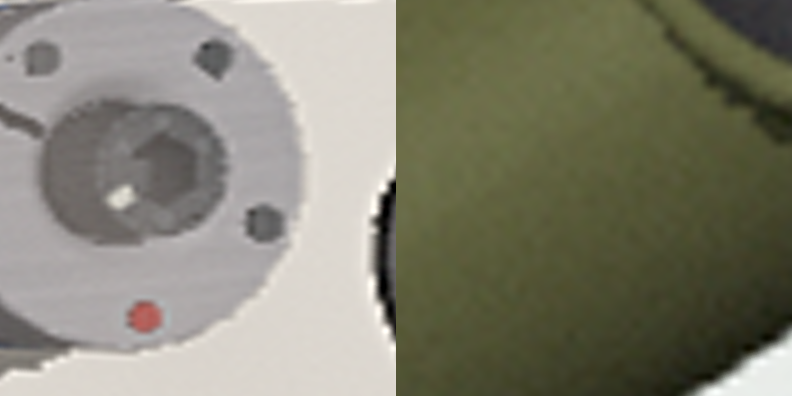

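Holder 1 now: head centre at (163,170), pip at (121,198) in the rectified crop, i.e. holder at about (.5496,.2445), pip angle 2.155. The top view is hidden by the arm.

>>> step_arm(
  plan=[0, -2.5, 3, 0, 0, 0, -10.5, 0, -5, 6, 0, 0, 0, -21, 0, -7.5, 9, 0, 0, 0, -31.5, 0, -9, 10.85, 0, 0, 0, -42, 0, -9, 10.85, 0, 0, 0, -52.5, 0, -9, 10.85, 0, 0, 0, -63, 0, -9, 10.85, 0, 0, 0, -73.5, 0, -9, 10.85, 1, 0, 0, -84],
)

```text
t: 36.05
eef_pos: [0.5487, 0.2442, 0.1471]
tool_rot: [-0.0, 0.848, -0.529, -0.0]
contact_force: [0.3, 0.1, -1.0]
grip_width: 0.021
gripper_force: 79.0
```

>>> step_arm(
  plan=[0, 0, 0, 0, 0, 0, -7.7, 0, 0, 0, 1, 0, 0, -7.7, 0, 0, 0, 1.5, 0, 0, -7.7, 0, 0, 0, 1.9, 0, 0, -7.7, 0, 0, 0, 2, 0, 0, -7.7, 0, 0, 0, 2, 0, 0, -7.7, 0, 0, 0, 2, 0, 0, -7.7, 0, 0, 0, 2, 0, 0, -7.7],
)

```text
t: 37.05
eef_pos: [0.5487, 0.2441, 0.1274]
tool_rot: [-0.0, 0.881, -0.474, 0.0]
contact_force: [-0.2, -0.7, -0.8]
grip_width: 0.0213
gripper_force: 79.0
```

```bash
python3 - <<'E' 2>/dev/null
from fit import *
go([.5496,.2445,.118],-.987)
s=eyes.capture("side"); save("z11",[[crop(s,proj(s,[.5496,.2445,.065])[0],40,10)]])
E
```

```text
t 37.05 tcp [0.5487 0.2441 0.1274] yaw -0.987 q6 -0.17 F [-0.2 -0.7 -0.8] w 0.0213 gf 79
shift cm [ 0.02 -0.1   0.94] rot deg [-0.02  0.01 -0.  ]
```

View pics/z11.png

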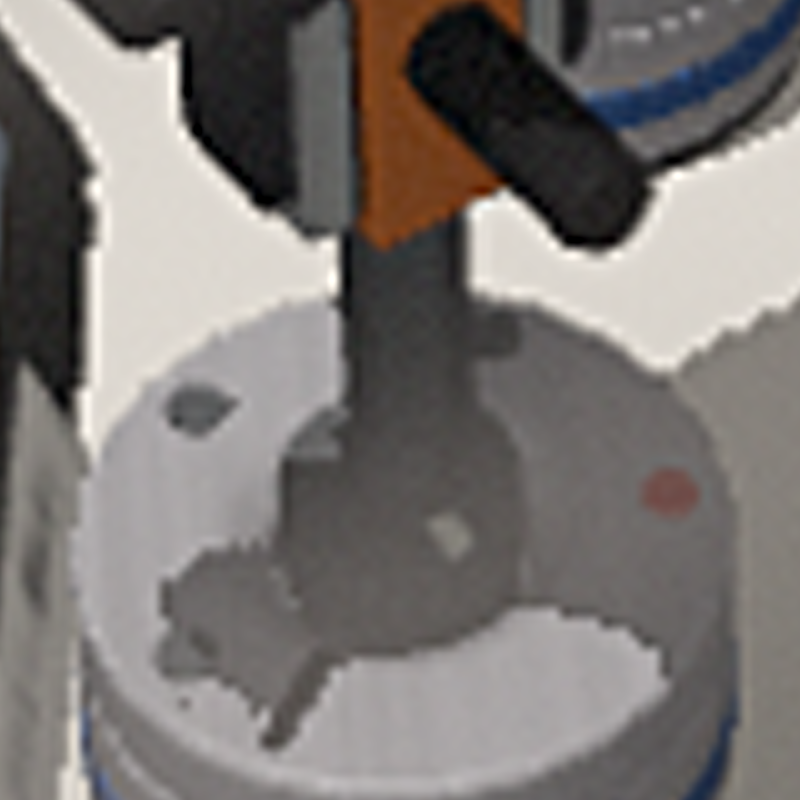

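Shaft centre (~408) is over the head (~405). Descending.

>>> step_arm(
  plan=[0, 0.01, -0.04, 0.2, 0, 0, 0, 0, 0.01, -0.04, 0.4, 0, 0, 0, 0, 0.01, -0.04, 0.6, 0, 0, 0, 0, 0.01, -0.04, 0.75, 0, 0, 0, 0, 0.01, -0.04, 0.85, 0, 0, 0, 0, 0.01, -0.04, 0.95, 0, 0, 0, 0, 0.01, -0.04, 0.95, 0, 0, 0, 0, 0.01, -0.04, 0.95, 0, 0, 0],
)

```text
t: 38.1
eef_pos: [0.5492, 0.2444, 0.1178]
tool_rot: [-0.0, 0.881, -0.474, 0.0]
contact_force: [1.6, 1.9, -0.2]
grip_width: 0.0212
gripper_force: 79.1
```

```bash
python3 - <<'E' 2>/dev/null
from fit import *
go([.5496,.2445,.110],-.987);print(sensors.get_state()["moment"])
E
```

```text
t 38.10 tcp [0.5492 0.2444 0.1178] yaw -0.987 q6 -0.17 F [ 1.6  1.9 -0.2] w 0.0212 gf 79
shift cm [ 0.02 -0.04  0.78] rot deg [-0.05  0.01  0.01]
[ 0.72086546 -0.90217202  0.04465141]
```

>>> step_arm(
  plan=[0, -0.03, -0.06, 0.05, 0, 0, 0, 0, -0.03, -0.06, 0.2, 0, 0, 0, 0, -0.03, -0.06, 0.3, 0, 0, 0, 0, -0.03, -0.06, 0.45, 0, 0, 0, 0, -0.03, -0.06, 0.6, 0, 0, 0, 0, -0.03, -0.06, 0.75, 0, 0, 0, 0, -0.03, -0.06, 0.8, 0, 0, 0, 0, -0.03, -0.06, 0.8, 0, 0, 0],
)

```text
t: 39.1
eef_pos: [0.5496, 0.2449, 0.1104]
tool_rot: [-0.0, 0.881, -0.474, 0.0]
contact_force: [1.0, 0.9, 5.1]
grip_width: 0.0209
gripper_force: 79.5
```

```bash
python3 - <<'E' 2>/dev/null
from fit import *
go([.5496,.2445,.110],-.987);print(sensors.get_state()["moment"])
E
```

```text
t 39.10 tcp [0.5496 0.2449 0.1104] yaw -0.987 q6 -0.17 F [1.  0.9 5.1] w 0.0209 gf 79
shift cm [0.03 0.02 0.04] rot deg [-0.06 -0.    0.01]
[ 0.70149333 -0.36942573  0.00612277]
```

Seated. Back off.

>>> step_arm(
  plan=[0, 0, 0, 0, 0, 0, -6, 0, 0, 0, 0.05, 0, 0, -13, 0, 0, 0, 0.05, 0, 0, -21, 0, 0, 0, 0.05, 0, 0, -29, 0, 0, 0, 0.05, 0, 0, -37, 0, 0, 0, 0.05, 0, 0, -45, 0, 0, 0, 0.05, 0, 0, -52, 0, 0, 0, 0.05, 0, 0, -57],
)

```text
t: 40.1
eef_pos: [0.55, 0.2461, 0.1103]
tool_rot: [-0.002, 1.0, 0.006, 0.001]
contact_force: [2.1, 6.1, 2.9]
grip_width: 0.0209
gripper_force: 79.7
```

>>> step_arm(
  plan=[0, 0, 0, 0.06, 0, 0, -2, 0, 0, 0, 0.1, 0, 0, -3, 0, 0, 0, 0.1, 0, 0, -4, 0, 0, 0, 0.1, 0, 0, -5, 0, 0, 0, 0.1, 0, 0, -6, 0, 0, 0, 0.1, 0, 0, -6, 0, 0, 0, 0.1, 0, 0, -6, 0, 0, 0, 0.1, 0, 0, -6],
)

```text
t: 41.1
eef_pos: [0.549, 0.2446, 0.1077]
tool_rot: [0.0, 0.998, 0.056, -0.0]
contact_force: [1.4, 4.1, -1.5]
grip_width: 0.0208
gripper_force: 79.1
```

```bash
python3 - <<'E' 2>/dev/null
from fit import *
go([.5496,.2445,.110],.05);print(sensors.get_state()["moment"])
E
```

```text
t 41.10 tcp [0.549  0.2446 0.1077] yaw 0.112 q6 0.93 F [ 1.4  4.1 -1.5] w 0.0208 gf 79
shift cm [ 0.05  0.02 -0.23] rot deg [0.01 0.05 3.58]
[ 1.37224671 -0.57564579 -0.0066128 ]
```

>>> step_arm(
  plan=[0, 0, -0.06, 0, 0, 0, 4, 0, 0, -0.06, 0, 0, 0, 7, 0, 0, -0.06, 0.1, 0, 0, 8, 0, 0, -0.06, 0.2, 0, 0, 9, 0, 0, -0.06, 0.3, 0, 0, 10, 0, 0, -0.06, 0.4, 0, 0, 10, 0, 0, -0.06, 0.5, 0, 0, 10, 0, 0, -0.06, 0.58, 0, 0, 10],
)

```text
t: 42.1
eef_pos: [0.5495, 0.2455, 0.1025]
tool_rot: [-0.0, 1.0, -0.031, 0.0]
contact_force: [0.8, 1.6, 2.4]
grip_width: 0.0214
gripper_force: 79.3
```

```bash
python3 - <<'E' 2>/dev/null
from fit import *
go([.5496,.2445,.102],.05);print(sensors.get_state()["moment"])
E
```

```text
t 42.10 tcp [0.5495 0.2455 0.1025] yaw -0.062 q6 0.76 F [0.8 1.6 2.4] w 0.0214 gf 79
shift cm [0.02 0.1  0.05] rot deg [-0.01 -0.03 -6.39]
[ 0.72743464 -0.70359947 -0.02231317]
```

>>> step_arm(
  plan=[0, 0, 0, 0, 0, 0, 9, 0, 0, 0, 0.05, 0, 0, 18, 0, 0, 0, 0.05, 0, 0, 27, 0, 0, 0, 0.1, 0, 0, 36, 0, 0, 0, 0.1, 0, 0, 45, 0, 0, 0, 0.1, 0, 0, 54, 0, 0, 0, 0.15, 0, 0, 63, 0, 0, 0, 0.15, 0, 0, 72],
)

```text
t: 43.1
eef_pos: [0.549, 0.2445, 0.1015]
tool_rot: [0.001, 0.789, -0.615, 0.0]
contact_force: [-1.0, -0.7, 4.1]
grip_width: 0.0212
gripper_force: 79.7
```

>>> step_arm(
  plan=[0, 0, 0, 0, 0, 0, 9, 0, 0, 0, 0.05, 0, 0, 18, 0, 0, 0, 0.05, 0, 0, 27, 0, 0, 0, 0.05, 0, 0, 36, 0, 0, 0, 0.05, 0, 0, 45, 0, 0, 0, 0.05, 0, 0, 53, 0, 0, 0, 0.05, 0, 0, 58, 0, 0, 0, 0.05, 0, 0, 62],
)

```text
t: 44.1
eef_pos: [0.5487, 0.2451, 0.1008]
tool_rot: [-0.001, -0.361, 0.932, -0.0]
contact_force: [-3.0, 1.4, 5.7]
grip_width: 0.0218
gripper_force: 79.7
```

```bash
python3 - <<'E' 2>/dev/null
from fit import *
go([.5496,.2445,.102],-2.5);print(sensors.get_state()["moment"])
E
```

```text
t 44.10 tcp [0.5487 0.2451 0.1008] yaw -2.402 q6 -1.58 F [-3.   1.4  5.7] w 0.0218 gf 80
shift cm [-0.03 -0.1  -0.12] rot deg [ 0.01 -0.07  5.59]
[0.39849257 0.94332777 0.27405671]
```

At the stop. Relax, lift, and check all screws.

>>> step_arm(
  plan=[0, 0, 0, 0, 0, 0, 2, 0, 0, 0, 0, 0, 0, -2, 0, 0, 0, -0.2, 0, 0, -4, 0, 0, 0, -1, 0, 0, -4, 0, 0, 0, -2.5, 0, 0, -4, 0, 0, 0, -4.5, 0, 0, -4, 0, 0, 0, -6.5, 0, 0, -4, 0, 0, 0, -6.5, 0, 0, -4],
)

```text
t: 45.1
eef_pos: [0.5502, 0.2459, 0.1684]
tool_rot: [0.002, -0.394, 0.919, 0.001]
contact_force: [0.5, 0.4, -0.9]
grip_width: 0.0213
gripper_force: 79.0
```

```bash
python3 - <<'E' 2>/dev/null
from fit import *
go([.4596,-.308,.167],-1.425)
E
```

```text
t 45.10 tcp [0.5502 0.2459 0.1684] yaw -2.331 q6 -1.51 F [ 0.5  0.4 -0.9] w 0.0213 gf 79
shift cm [ 4.639e+01 -3.159e+01 -4.000e-02] rot deg [ -0.17   0.22 -51.9 ]
```

>>> step_arm(
  plan=[0, 4.6, -3.2, 0, 0, 0, -7, 0, 9.3, -6.3, 0, 0, 0, -14, 0, 13.9, -9.5, 0, 0, 0, -21, 0, 18.5, -12.6, 0, 0, 0, -28, 0, 23.2, -15.8, 0, 0, 0, -35, 0, 27.8, -19, 0, 0, 0, -42, 0, 32.5, -22.1, 0, 0, 0, -49, 0, 37, -25.2, 0, 0, 0, -52],
)

```text
t: 46.1
eef_pos: [0.4761, -0.198, 0.1649]
tool_rot: [-0.0, 0.758, -0.652, -0.0]
contact_force: [0.8, 0.1, -0.1]
grip_width: 0.0214
gripper_force: 79.0
```

```bash
python3 - <<'E' 2>/dev/null
from fit import *
go([.4596,-.308,.150],-1.425)
E
```

```text
t 46.10 tcp [ 0.4761 -0.198   0.1649] yaw -1.421 q6 0.15 F [ 0.8  0.1 -0.1] w 0.0214 gf 79
shift cm [10.63  3.28  1.49] rot deg [0.01 0.03 0.25]
```

>>> step_arm(
  plan=[0, 4, 1.2, 0, 0, 0, 0, 0, 8, 2.4, 0, 0, 0, 0, 0, 10.6, 3.3, 0, 0, 0, 0, 0, 10.6, 3.3, 0, 0, 0, 0, 0, 10.6, 3.3, 1.5, 0, 0, 0, 0, 10.6, 3.3, 3, 0, 0, 0, 0, 10.6, 3.3, 3, 0, 0, 0, 0, 10.6, 3.3, 3, 0, 0, 0],
)

```text
t: 47.1
eef_pos: [0.4602, -0.3059, 0.1354]
tool_rot: [0.0, 0.758, -0.653, 0.0]
contact_force: [0.9, -0.4, -0.2]
grip_width: 0.0211
gripper_force: 79.0
```

```bash
python3 - <<'E' 2>/dev/null
from fit import *
go([.4596,-.308,.075],-1.425)
s=eyes.capture("side")
save("z12",[[crop(s,proj(s,[.46,-.308,.06])[0],30,6),crop(s,proj(s,[.5496,.246,.045])[0],50,3.6)],[crop(s,proj(s,[.53,.105,.045])[0],40,4.5),crop(s,proj(s,[.5325,-.015,.045])[0],40,4.5)]])
E
```

```text
t 47.10 tcp [ 0.4602 -0.3059  0.1354] yaw -1.422 q6 0.37 F [ 0.9 -0.4 -0.2] w 0.0211 gf 79
shift cm [0.2  0.09 6.04] rot deg [ 0.   -0.02  0.15]
```

View pics/z12.png

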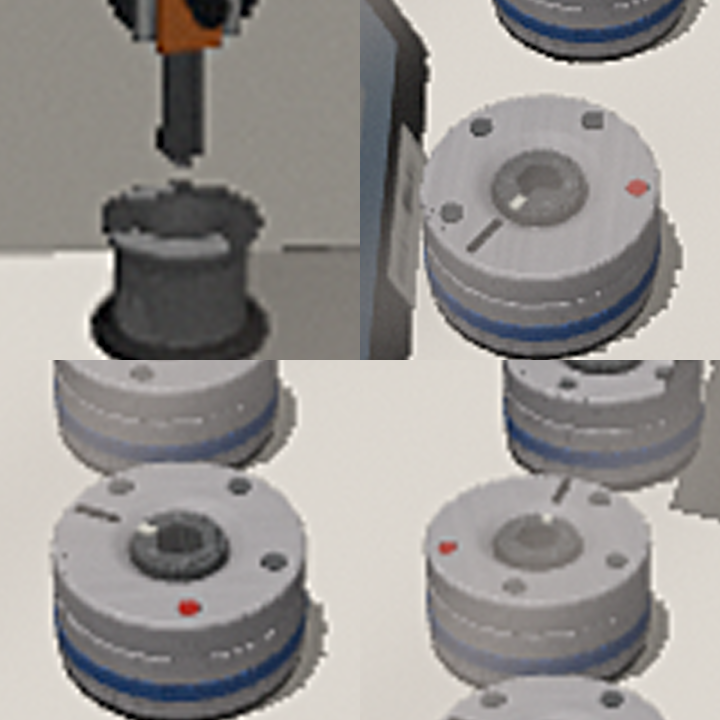

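Holders 1–3: heads flush, pips at the black lines. The key hangs over the stand hole, tip at (180,165) above the mouth centre ~(180,215). Lowering.

>>> step_arm(
  plan=[0, 0.2, 0.08, 1, 0, 0, 0, 0, 0.2, 0.08, 2, 0, 0, 0, 0, 0.2, 0.08, 3, 0, 0, 0, 0, 0.2, 0.08, 4, 0, 0, 0, 0, 0.2, 0.08, 4.8, 0, 0, 0, 0, 0.2, 0.08, 5.3, 0, 0, 0, 0, 0.2, 0.08, 5.8, 0, 0, 0, 0, 0.2, 0.08, 5.8, 0, 0, 0],
)

```text
t: 48.15
eef_pos: [0.4593, -0.3082, 0.0769]
tool_rot: [0.0, 0.757, -0.653, -0.0]
contact_force: [-0.3, -0.4, -1.8]
grip_width: 0.0213
gripper_force: 79.0
```

```bash
python3 - <<'E' 2>/dev/null
from fit import *
go([.4596,-.308,.0747],-1.425)
E
```

```text
t 48.15 tcp [ 0.4593 -0.3082  0.0769] yaw -1.423 q6 0.38 F [-0.3 -0.4 -1.8] w 0.0213 gf 79
shift cm [-0.02 -0.03  0.22] rot deg [0.03 0.02 0.1 ]
```

>>> step_arm(
  plan=[0, 0, 0, 0.1, 0, 0, 0, 0, 0, 0, 0.2, 0, 0, 0, 0, 0, 0, 0.2, 0, 0, 0, 1, 0, 0, 0.2, 0, 0, 0, 1, 0, 0, 0.2, 0, 0, 0, 1, 0, 0, 0.2, 0, 0, 0, 1, 0, 0, 0.2, 0, 0, 0, 1, 0, 0, 0.2, 0, 0, 0],
)

```text
t: 49.15
eef_pos: [0.4595, -0.3083, 0.0753]
tool_rot: [0.0, 0.757, -0.653, -0.0]
contact_force: [-0.5, -0.2, -1.0]
grip_width: 0.0854
gripper_force: 0.0
```

>>> step_arm(
  plan=[1, 0, 0, 0, 0, 0, 0, 1, 0, 0, 0, 0, 0, 0, 1, 0, 0, -2, 0, 0, 0, 1, 0, 0, -5, 0, 0, 0, 1, 0, 0, -9, 0, 0, 0, 1, 0, 0, -13, 0, 0, 0, 1, 0, 0, -16, 0, 0, 0, 1, 0, 0, -16, 0, 0, 0],
)

```text
t: 50.15
eef_pos: [0.4603, -0.3088, 0.2385]
tool_rot: [-0.001, 0.757, -0.653, 0.002]
contact_force: [-0.3, 0.1, -0.4]
grip_width: 0.0854
gripper_force: 0.0
```

```bash
python3 - <<'E' 2>/dev/null
from fit import *
go([.4596,-.308,.0747],-1.425)
s=eyes.capture("side"); t=eyes.capture("top")
save("z13",[[crop(s,proj(s,[.46,-.308,.08])[0],40,5),crop(t,proj(t,[.46,-.308,.08])[0],40,5)],[crop(s,proj(s,[.504,-.152,.045])[0],40,5),crop(s,proj(s,[.5,-.0,.045])[0],80,2.5)]])
E
```

```text
t 50.15 tcp [ 0.4603 -0.3088  0.2385] yaw -1.423 q6 0.38 F [-0.3  0.1 -0.4] w 0.0854 gf 0
shift cm [-0.14  0.13 16.38] rot deg [-0.25 -0.15  0.1 ]
```

View pics/z13.png

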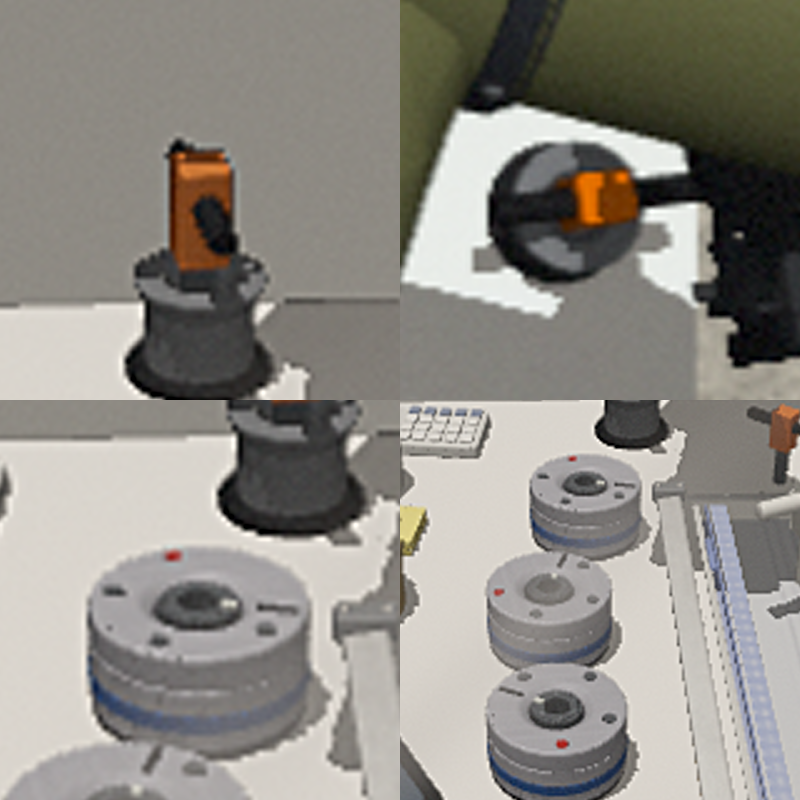

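The key stands upright in its stand (block at (203,215) in the side crop), released. All the screws are flush with pips at the lines.

```bash
python3 -c "
from cell import bot
print(bot.hand_in())"
```

```text
the job is handed in; nothing more can be done
None
```

I handed the job in after about 50 s of robot time: all four screws were backed off until they dropped in and run in to their stops, heads flush with pips at the black lines in the camera views. The key stands upright in its stand, released, and the interface gave no verdict on the hand-in.

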